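Slide handed corner brackets into their bays

TASK

Sort the three loose aluminium corner brackets into left-hand and right-hand ones: slide each along the bench, never lifting or tipping it, into the bay whose mounted sample is identical to it and not its mirror image, so that it lies flat and inside the bay. In both bays the white follower pad at the back must end up pushed fully home; where that is must be felt, so ease off as soon as it stops and do not ram it. Leave the other things on the bench alone.

Things in the scene. Friction and masses are not known exactly. Their poses are not given: they have to be found in the camera images.
- left_bracket_a: Loose aluminium corner bracket, 44 long (x) x 56 wide (y) mm, 0.1 kg, LEFT-hand. 4 mm base plate; lip 18 mm high, 4 thick along the whole front (+x) end; TALL flange 34 mm high, 4 thick along the left (+y) side; on the other side only a short ear (18 high, 14 long) beside the lip. Origin: centre of underside; z up; lip points roughly away from the robot at the start.
- left_bracket_b: A second left-hand bracket, identical to left_bracket_a. Lip, flange and ear of a bracket form a pocket 48 mm wide, open above and to the rear (inner face of lip at x = +18 mm, floor at z = 4 mm): shut fingertips standing in it can tow the bracket forwards along the bench; it trails behind like a trailer.
- right_bracket: The one RIGHT-hand bracket, mirror image of left_bracket_a: same sizes, origin and axes (x to the lip), but the tall flange is at -y and the short ear at +y.
- left_bay: Grey bay fixed to the bench, with a left-hand bracket mounted on its hood as sample, lip inwards. x points from the open mouth inwards; origin on the bench (no floor), on the centre line. Mouth at x = -75 mm; walls 30 mm high, 6 thick, 76 apart inside, to x = +110. Hood from x = +54 to +110, 40 mm high (sample to 74 mm). Two brackets fit one behind the other.
- right_bay: Mirror bay: same sizes, origin and axes as left_bay, but its sample is a right-hand bracket. The two bays may stand either way round.
- left_bay_pad (a joint): Travel (m) of the left bay's white follower pad: 0 as found, 0.010 fully home. The pad, full width, 22 mm high, slides inwards with 3 N friction, stays where left, then meets a hard stop (steep rise of force). The stop is set to an unknown depth each time: the pad's face starts anywhere from x = +10 to +32 mm in the bay's frame.
- right_bay_pad (a joint): The same for the right bay: travel (m) of its white pad, 0 as found, 0.010 fully home; 3 N friction, no spring; its stop has its own unknown depth in the same range.
- tape_roll: Yellow tape roll lying flat, 60 mm across, 13 mm high; bystander, leave it alone. Origin at its underside.
- loose_cap: Orange screw cap, 28 mm across, 11 mm high; bystander, leave it alone. Origin at its underside.
- tweezers: Steel tweezers lying flat, 126 mm long along their y; bystander, leave them alone. Origin at mid-length.
- glass_bottle: Small glass bottle with an orange cap, 56 mm across, 99 mm high; bystander, leave it alone. Origin at its underside.
Not all that is in view belongs to the job. What is shaped like the left_bracket_b but brown or red is not meant.

How it is judged:
By the outcome, as a careful person would: the job done as asked, in the order asked, and still so for the second after the job is handed in, with the robot touching nothing.
It also fails if it takes over 70 s, if anything falls off the work surface, if the arm or the gripper's body presses on something with over 40 N, if the wrist force passes 120 N, or if a joint passes its speed limit or range.

ROBOT

A 6-joint arm with a two-finger parallel gripper is mounted at the origin on a cart in front of the work surface, level with it; the furniture and walls round the work are solid. World frame = base frame: x ahead of the robot, y to its left, z up, the work surface at z = 0. Lengths are in m, angles in rad, forces in N, time in s.
With the tool pointing down it reaches from about 0.425 to 0.95 m from the base axis. Payload 3.5 kg.
Tool frame: the origin (TCP) lies on the centre line of the jaws, within the pads' length; the fingertips stand 11 mm ahead of it and the grasp point (between the pads) lies 8 mm behind it; x points along the fingers, y is the direction in which the jaws open and shut, and the axes are right-handed (so a half turn about x gives the same grasp; the last joint's range is limited). The gripper opens to 85 mm and grips with 20 to 120 N. Pads are 22 mm wide; open, the fingers measure 114 mm over their backs; the gripper's body (76 mm by 85 mm) begins 54 mm behind the grasp point. The pads swing forward as they close: fully open they stand 13 mm farther back than shut.
Start: joints at [-1.486, 0.286, 1.577, -0, 1.279, -0.15], TCP at [0.157, -0.656, 0.204] pointing down, gripper open.
Joint ranges: [-2.77, 2.77], [-0.9, 2.22], [0.21, 2.48], [-1.53, 4.67], [0.24, 2.81], [-2.84, 2.84]. Speed limits (rad/s): [2.79, 2.79, 3.14, 3.14, 3.14, 3.14].

INTERFACE

Orientations are given as a unit quaternion [x, y, z, w].
In Python, from plant import ctrl gives the robot as it stands. The module is installed in compiled form; this text tells all that it offers.
- The arm moves only by the tool drive_tool, never from a script. Its argument "series" is a list of rows, each a list of 2 entries, a list of its own where there are three numbers: the shift along the tool's x, y, z in units of 50 mm (1.0 is 50 mm), then the turn, a rotation vector about the tool's x, y, z in degrees. A call has 1 to 5 rows; each row shifts and turns the pose as measured when the row begins, along the tool's axes as they then stand; what a row does not reach is not made up. A row lasts 1/10 s, in which the tool goes at most 50 mm and 8.59 degrees, less where a joint would pass 70% of its speed; a pose out of reach is approached as far as the arm can. A call is refused whole if a number of a shift passes 1 or a number of a turn 8.59, either way. A call with a gripper value outside its range is refused whole. "grip" is the gripper's target within -1 to 1 (fully open at 1, half-way at 0, shut at -1), set as the call begins (left out, the last holds). The fingers move at their own pace and stop on an object; "newtons" is the grip in N (left out, the last holds). Time passes only in rows, so rows that do not move let the fingers close. It gives the time, the measured TCP pose, the force and the opening at its end, in the units of the state.
- ctrl.get_state(): the state, without advancing time (a new reading comes with each control period).
- ctrl.read_camera(name): name is "scene" or "side" or "wrist"; returns a dict with "img" (420x560x3 uint8, red, green, blue), "camera_matrix" (3x3 intrinsics, pixels), "R" (3x3) and "t" (3): a world point X has camera coordinates R X + t. Camera axes: x right, y down, z forward; pixel columns grow to the right and rows downward; lengths in m; the calibration is good to about 2 mm. A picture is of the moment at which its call begins. There is no depth.
- ctrl.sign_off(): hands the job in, once; it reports no verdict.
The state is a dict: "time": time; "qpos": joint angles; "dq": joint speeds; "joint_efforts": joint torques, N m; "eef_pos": TCP position; "tcp_rot": TCP orientation; "contact_force": force on the tool from outside, world axes, zero at the start; "wrist_torque": the same for the moment, N m; "opening": opening from 0.0 (shut) to 1.0 (fully open).
Only numpy, scipy, OpenCV 4.12 (cv2) and the standard library are available. Lean on these libraries where they do the work, as an engineer would, in place of code of your own. Each camera call takes 0.05 s, during which the arm holds its last target.

## Working session

There is one attempt and no reset: what is moved stays moved. The work goes in short steps, Python scripts to look and compute and a tool call to move; the robot and the scene stay as the last step left them, time stands still between calls to the robot, and variables do not carry over. Pictures are saved under pics/ and viewed, and the job is handed in when it is done.

Besides the shell and the picture viewer there is one more tool, called after "Request:" by a JSON object that holds its "name" and its "arguments", one argument or row to a line. drive_tool: Moves the arm, as the interface text tells. Its arguments: {"type":"object","properties":{"series":{"type":"array"},"grip":{"type":"number"},"newtons":{"type":"number"}},"required":["series"]}

```bash
ls; mkdir -p pics
cat > h.py <<'E'
import numpy as np, cv2, json
from plant import ctrl
def snap(n,f):
    c=ctrl.read_camera(n); cv2.imwrite(f,c["img"][:,:,::-1]); 
    np.savez(f.replace('.png','.npz'),**{k:np.array(c[k]) for k in("img","camera_matrix","R","t")}); return c
def load(f): return dict(np.load(f))
def ray(c,u,v,z):
    d=c["R"].T@np.linalg.inv(c["camera_matrix"])@np.array([u,v,1.]); o=-c["R"].T@c["t"]
    return (o+d*(z-o[2])/d[2])[:2]
def proj(c,X):
    p=c["camera_matrix"]@(c["R"]@np.array(X)+c["t"]); return p[:2]/p[2]
E
python3 - <<'E'
from h import *
for n in("scene","side","wrist"):
    c=snap(n,f"pics/{n}0.png"); print(n,c["camera_matrix"].round(1).tolist(),(-c["R"].T@c["t"]).round(3),c["R"].round(2).tolist())
s=ctrl.get_state()
for k in s: print(k,s[k])
E
```

```text
pics
scene [[529.1, 0.0, 274.7], [0.0, 529.1, 202.2], [0.0, 0.0, 1.0]] [ 0.098 -1.216  0.436] [[0.91, -0.41, -0.03], [-0.19, -0.35, -0.92], [0.37, 0.84, -0.39]]
side [[520.5, 0.0, 286.8], [0.0, 520.5, 213.6], [0.0, 0.0, 1.0]] [0.428 0.376 0.652] [[-1.0, -0.08, -0.02], [-0.04, 0.62, -0.78], [0.07, -0.78, -0.62]]
wrist [[307.3, 0.0, 277.4], [0.0, 307.3, 211.9], [0.0, 0.0, 1.0]] [ 0.225 -0.64   0.373] [[0.23, -0.97, -0.0], [-0.93, -0.22, 0.28], [-0.27, -0.06, -0.96]]
time 0.15
qpos [-1.48598876e+00  2.87002445e-01  1.57786882e+00  1.61639626e-05
  1.27859019e+00 -1.50006145e-01]
dq [-1.89059868e-03 -2.93236949e-03 -3.66833934e-03  3.85388885e-05
 -1.79629661e-03  3.30656299e-04]
joint_efforts [-1.12095036e-04 -4.06605005e+01 -2.93142575e+01 -1.71299553e-04
  3.98289005e-03  1.10270790e-06]
eef_pos [ 0.15702679 -0.65589429  0.2025229 ]
tcp_rot [ 0.70226576  0.08348711 -0.70221175  0.08216672]
contact_force [-1.2054286  -0.29409963  0.20772547]
wrist_torque [-0.0497344  -0.03621743  0.00020326]
opening 0.997630239037964
```

View pics/scene0.png

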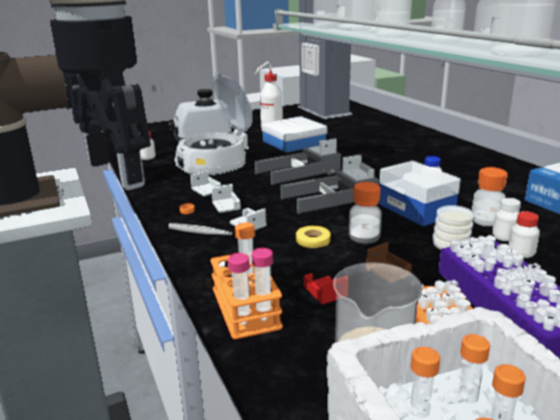

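View pics/side0.png

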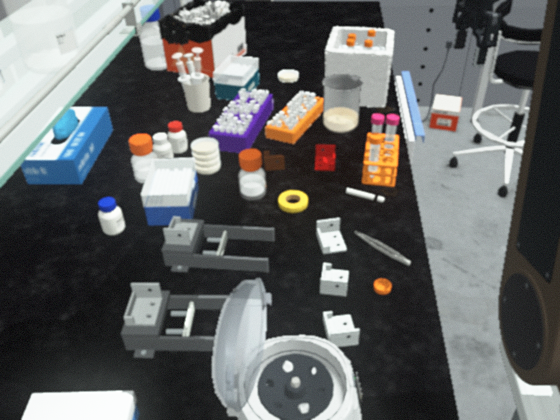

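View pics/wrist0.png

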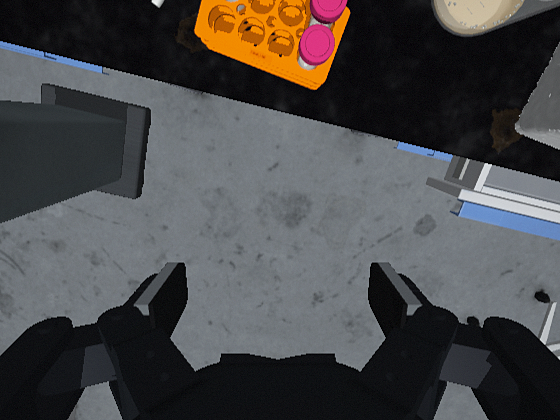

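Run:
```python
from h import *
a=load("pics/side0.npz")["img"][:,:,::-1]
cv2.imwrite("pics/z1.png",cv2.resize(a[205:365,110:420],None,fx=2.58,fy=2.58,interpolation=cv2.INTER_CUBIC))
a=load("pics/scene0.npz")["img"][:,:,::-1]
cv2.imwrite("pics/z2.png",cv2.resize(a[130:270,160:400],None,fx=3.3,fy=3.3,interpolation=cv2.INTER_CUBIC))
```

```text
(no output)
```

View pics/z1.png

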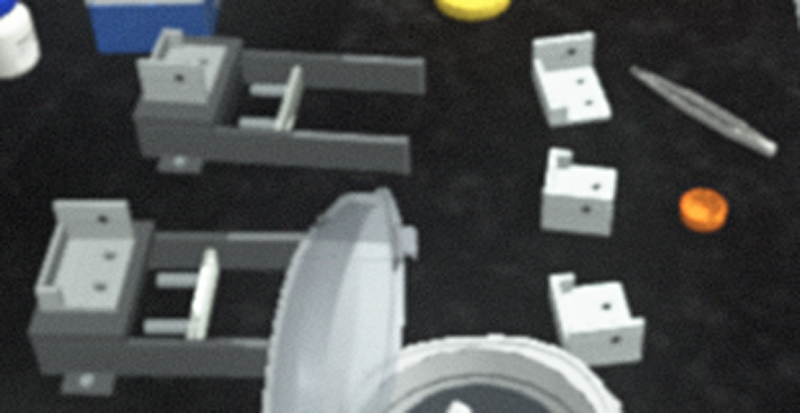

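View pics/z2.png

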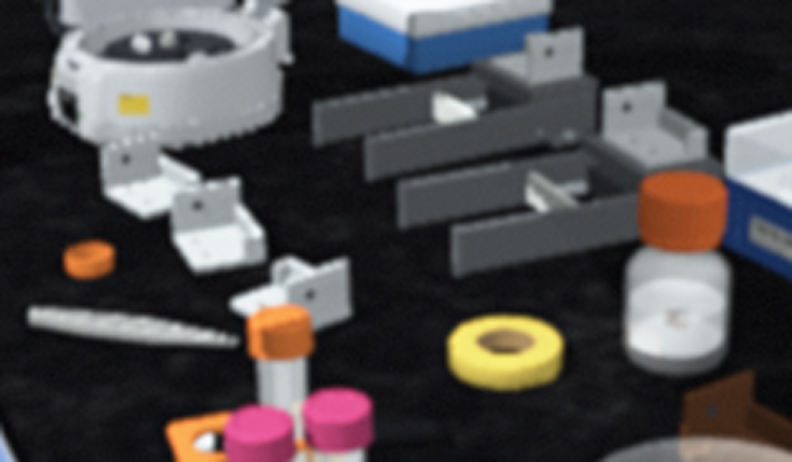

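Run:
```python
from h import *
c=load("pics/side0.npz")
P=lambda x,y,z,n:print(n,ray(c,110+x/2.58,205+y/2.58,z).round(3))
# bays: wall tops z=.03
P(424,60,.03,"L bay -y wall outer-top mouth end"); P(410,138,.03,"L bay +y wall top mouth")
P(243,52,.03,"L -y wall top at hood"); P(240,126,.03,"L +y wall top at hood")
P(298,70,.022,"L pad top -y"); P(283,130,.0,"L pad bottom +y")
P(150,236,.03,"R -y wall top at hood"); P(137,342,.03,"R +y wall at hood");P(205,250,.022,"R pad top -y")
P(265,343,.03,"R + wall further")
P(545,70,.0,"rb"); P(610,112,.004,"rb rear +y"); P(550,125,.004,"rb front +y")
P(542,228,0,"l1 front +y bottom");P(610,234,0,"l1 rear +y bottom");P(616,170,.004,"l1 rear -y")
P(565,362,0,"l2 front +y bot");P(642,360,0,"l2 rear");P(625,285,.004,"l2 rear -y")
P(703,210,0.005,"cap");P(632,70,0,"tw tip");P(773,150,0,"tw end"); P(473,5,.013,"tape")
```

```text
L bay -y wall outer-top mouth end [ 0.521 -0.355]
L bay +y wall top mouth [ 0.522 -0.274]
L -y wall top at hood [ 0.653 -0.356]
L +y wall top at hood [ 0.639 -0.279]
L pad top -y [ 0.612 -0.348]
L pad bottom +y [ 0.618 -0.308]
R -y wall top at hood [ 0.674 -0.176]
R +y wall at hood [ 0.661 -0.095]
R pad top -y [ 0.64  -0.174]
R + wall further [ 0.587 -0.1  ]
rb [ 0.434 -0.385]
rb rear +y [ 0.387 -0.337]
rb front +y [ 0.429 -0.321]
l1 front +y bottom [ 0.431 -0.226]
l1 rear +y bottom [ 0.387 -0.224]
l1 rear -y [ 0.383 -0.279]
l2 front +y bot [ 0.415 -0.121]
l2 rear [ 0.369 -0.125]
l2 rear -y [ 0.379 -0.178]
cap [ 0.327 -0.244]
tw tip [ 0.37  -0.388]
tw end [ 0.274 -0.309]
tape [ 0.492 -0.443]
```

```bash
cat >> h.py <<'E'
from scipy.spatial.transform import Rotation as Ro
def down(yaw):
    # tool x = -z ; tool y at angle yaw in world
    y=np.array([np.cos(yaw),np.sin(yaw),0]);x=np.array([0,0,-1.]);return Ro.from_matrix(np.c_[x,y,np.cross(x,y)])
def info():
    s=ctrl.get_state();R=Ro.from_quat(s["tcp_rot"]);M=R.as_matrix()
    print("t",round(s["time"],2),"p",np.round(s["eef_pos"],4),"yaw(tool y)",round(np.degrees(np.arctan2(M[1,1],M[0,1])),2),"xaxis",M[:,0].round(3),"F",np.round(s["contact_force"],1),"q",np.round(s["qpos"],2),"op",round(s["opening"],2))
    return s,R
def plan(p,yawdeg,step=0.05,verbose=True):
    s,R=info();p0=np.array(s["eef_pos"]);T=down(np.radians(yawdeg));d=np.array(p)-p0
    rv=(R.inv()*T).as_rotvec(degrees=True)
    n=int(max(np.ceil(np.linalg.norm(d)/step),np.ceil(np.linalg.norm(rv)/8.5),1))
    for i in range(n):
        Ri=R*Ro.from_rotvec(rv*i/n,degrees=True)
        print([(Ri.inv().apply(d/n)/0.05).round(3).tolist(),(rv/n).round(2).tolist()])
E
python3 - <<'E'
from h import *
plan([0.40,-0.27,0.30],90)
E
```

```text
t 0.15 p [ 0.157  -0.6559  0.2025] yaw(tool y) -76.55 xaxis [-0.     0.002 -1.   ] F [-1.2 -0.3  0.2] q [-1.49  0.29  1.58  0.    1.28 -0.15] op 1.0
[[-0.097, -0.319, -0.326], [-8.33, -0.01, -0.0]]
[[-0.097, -0.268, -0.369], [-8.33, -0.01, -0.0]]
[[-0.097, -0.212, -0.404], [-8.33, -0.01, -0.0]]
[[-0.097, -0.151, -0.43], [-8.33, -0.01, -0.0]]
[[-0.097, -0.087, -0.448], [-8.33, -0.01, -0.0]]
[[-0.097, -0.022, -0.456], [-8.33, -0.01, -0.0]]
[[-0.097, 0.044, -0.454], [-8.33, -0.01, -0.0]]
[[-0.097, 0.11, -0.443], [-8.33, -0.01, -0.0]]
[[-0.097, 0.173, -0.422], [-8.33, -0.01, -0.0]]
[[-0.097, 0.232, -0.393], [-8.33, -0.01, -0.0]]
[[-0.097, 0.286, -0.355], [-8.33, -0.01, -0.0]]
[[-0.097, 0.335, -0.31], [-8.33, -0.01, -0.0]]
[[-0.097, 0.376, -0.258], [-8.33, -0.01, -0.0]]
[[-0.097, 0.409, -0.201], [-8.33, -0.01, -0.0]]
[[-0.098, 0.434, -0.139], [-8.33, -0.01, -0.0]]
[[-0.098, 0.45, -0.075], [-8.33, -0.01, -0.0]]
[[-0.098, 0.456, -0.009], [-8.33, -0.01, -0.0]]
[[-0.098, 0.452, 0.057], [-8.33, -0.01, -0.0]]
[[-0.098, 0.439, 0.122], [-8.33, -0.01, -0.0]]
[[-0.098, 0.417, 0.185], [-8.33, -0.01, -0.0]]
```

Run:
```python
from h import *
plan([0.38,-0.27,0.30],-90)
```

```text
t 0.15 p [ 0.157  -0.6559  0.2025] yaw(tool y) -76.55 xaxis [-0.     0.002 -1.   ] F [-1.2 -0.3  0.2] q [-1.49  0.29  1.58  0.    1.28 -0.15] op 1.0
[[-0.194, -0.647, -0.613], [1.35, -0.0, 0.01]]
[[-0.194, -0.661, -0.598], [1.35, -0.0, 0.01]]
[[-0.194, -0.675, -0.582], [1.35, -0.0, 0.01]]
[[-0.194, -0.689, -0.566], [1.35, -0.0, 0.01]]
[[-0.194, -0.702, -0.55], [1.35, -0.0, 0.01]]
[[-0.194, -0.714, -0.533], [1.35, -0.0, 0.01]]
[[-0.194, -0.727, -0.516], [1.35, -0.0, 0.01]]
[[-0.195, -0.739, -0.499], [1.35, -0.0, 0.01]]
[[-0.195, -0.75, -0.482], [1.35, -0.0, 0.01]]
[[-0.195, -0.761, -0.464], [1.35, -0.0, 0.01]]
```

Request:
{"name": "drive_tool", "arguments": {
  "series": [
    [[-0.25,-0.65,-0.6],[1.35,0,0]],
    [[-0.25,-0.66,-0.6],[1.35,0,0]],
    [[-0.25,-0.67,-0.58],[1.35,0,0]],
    [[-0.25,-0.69,-0.57],[1.35,0,0]],
    [[-0.25,-0.7,-0.55],[1.35,0,0]]
  ],
  "grip": -1,
  "newtons": 40
}}

```text
time: 0.65
eef_pos: [0.2679, -0.4592, 0.2598]
tcp_rot: [-0.705, -0.042, 0.707, -0.032]
contact_force: [0.1, -0.2, 0.9]
opening: 0.143
```

Request:
{"name": "drive_tool", "arguments": {
  "series": [
    [[-0.2,-0.71,-0.53],[1.35,0,0]],
    [[-0.2,-0.73,-0.52],[1.35,0,0]],
    [[-0.2,-0.74,-0.5],[1.35,0,0]],
    [[-0.2,-0.75,-0.48],[1.35,0,0]],
    [[-0.1,-0.76,-0.46],[1.35,0,0]]
  ]
}}

```text
time: 1.15
eef_pos: [0.3853, -0.2598, 0.3091]
tcp_rot: [-0.707, 0.003, 0.707, 0.012]
contact_force: [1.5, -0.4, 0.9]
opening: 0.003
```

Run:
```python
from h import *
plan([0.38,-0.27,0.30],-90); snap("wrist","pics/wrist1.png")
```

```text
t 1.15 p [ 0.3853 -0.2598  0.3091] yaw(tool y) -91.25 xaxis [-0.001  0.013 -1.   ] F [ 1.5 -0.4  0.9] q [-0.82 -0.25  1.93  0.01  1.47  0.77] op 0.0
[[0.179, 0.208, 0.101], [-1.25, 0.05, 0.76]]
```

View pics/wrist1.png

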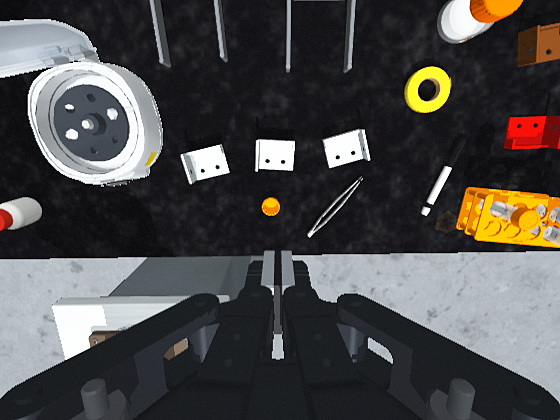

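Run:
```python
from h import *
a=load("pics/wrist1.npz")["img"][:,:,::-1]
cv2.imwrite("pics/z3.png",cv2.resize(a[115:220,170:380],None,fx=3.8,fy=3.8,interpolation=cv2.INTER_CUBIC))
```

```text
(no output)
```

View pics/z3.png

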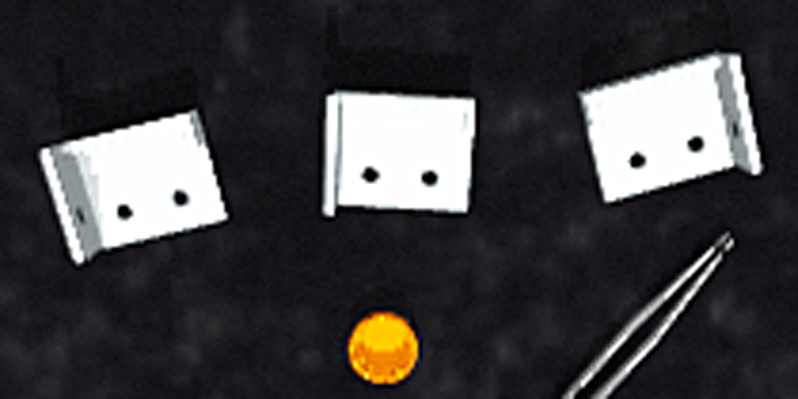

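Run:
```python
from h import *
c=load("pics/wrist1.npz")
Q=lambda x,y,z:ray(c,170+x/3.8,115+y/3.8,z)
def fit(pts,loc):
    A=np.array([Q(*p) for p in pts]);B=np.array(loc)/1000
    a=A-A.mean(0);b=B-B.mean(0)
    th=np.arctan2((b[:,0]*a[:,1]-b[:,1]*a[:,0]).sum(),(b*a).sum())
    R=np.array([[np.cos(th),-np.sin(th)],[np.sin(th),np.cos(th)]]);t=A.mean(0)-R@B.mean(0)
    print(t.round(4),np.degrees(th).round(1),"res mm",((A-(B@R.T+t))*1000).round(1).tolist())
fit([(467,213,.004),(475,98,.018),(335,93,.034),(323,215,.034)],[(-22,-28),(22,-28),(22,28),(-22,28)])
fit([(227,217,.004),(198,110,.018),(40,150,.034),(78,263,.034)],[(-22,-28),(22,-28),(22,28),(-22,28)])
fit([(605,201,.004),(582,92,.018),(740,55,.034),(761,172,.034)],[(-22,28),(22,28),(22,-28),(-22,-28)])
a=c["img"][:,:,::-1]
cv2.imwrite("pics/z4.png",cv2.resize(a[0:100,120:380],None,fx=3,fy=3,interpolation=cv2.INTER_CUBIC))
```

```text
[ 0.4094 -0.2538] -5.1 res mm [[-1.0, 0.2], [1.6, 1.1], [0.5, -1.9], [-1.1, 0.6]]
[ 0.4    -0.1503] 11.7 res mm [[0.1, 0.8], [0.9, -2.0], [-0.3, 1.1], [-0.8, 0.0]]
[ 0.4165 -0.357 ] 14.0 res mm [[-0.6, -0.5], [0.8, 0.9], [0.0, -0.4], [-0.2, -0.0]]
```

View pics/z4.png

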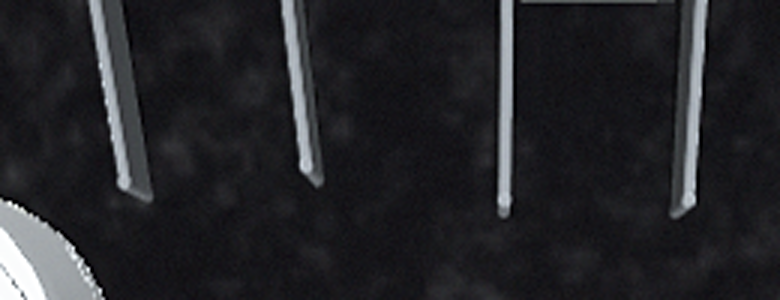

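Run:
```python
from h import *
c=load("pics/wrist1.npz")
Q=lambda x,y,z=.03:ray(c,120+x/3,y/3,z)
for n,a,b,a2,b2 in(("L",(504,208),(690,208),(507,3),(701,3)),("R",(124,188),(307,173),(98,3),(288,3))):
    A,B,A2,B2=[Q(*p) for p in(a,b,a2,b2)]
    w=B-A;print(n,A.round(3),B.round(3),"w",np.linalg.norm(w).round(4),"yaw by mouth",np.degrees(np.arctan2(w[0],-w[1])).round(1), "walls",[np.degrees(np.arctan2((q-p)[1],(q-p)[0])).round(1) for p,q in((A,A2),(B,B2))])
    print("mouth centre",((A+B)/2).round(4))
```

```text
L [ 0.525 -0.273] [ 0.523 -0.356] w 0.083 yaw by mouth -1.4 walls [np.float64(-1.6), np.float64(-0.8)]
mouth centre [ 0.5239 -0.3147]
R [ 0.537 -0.103] [ 0.541 -0.186] w 0.0826 yaw by mouth 2.8 walls [np.float64(1.6), np.float64(2.9)]
mouth centre [ 0.5392 -0.1447]
```

Run:
```python
from h import *
plan([0.411,-0.254,0.07],-95)
```

```text
t 1.2 p [ 0.3882 -0.2546  0.3101] yaw(tool y) -90.96 xaxis [ 0.003  0.017 -1.   ] F [0.8 4.1 0.9] q [-0.81 -0.26  1.93  0.01  1.47  0.78] op -0.0
[[0.961, 0.012, -0.088], [0.81, -0.02, 0.2]]
[[0.961, 0.008, -0.089], [0.81, -0.02, 0.2]]
[[0.961, 0.003, -0.09], [0.81, -0.02, 0.2]]
[[0.961, -0.001, -0.09], [0.81, -0.02, 0.2]]
[[0.961, -0.006, -0.09], [0.81, -0.02, 0.2]]
```

Request:
{"name": "drive_tool", "arguments": {
  "series": [
    [[0.96,0,-0.09],[0.8,0,0.2]],
    [[0.96,0,-0.09],[0.8,0,0.2]],
    [[0.96,0,-0.09],[0.8,0,0.2]],
    [[0.96,0,-0.09],[0.8,0,0.2]],
    [[0.8,0,-0.09],[0.8,0,0.2]]
  ]
}}

```text
time: 1.7
eef_pos: [0.4197, -0.2559, 0.0817]
tcp_rot: [0.714, -0.035, -0.699, -0.022]
contact_force: [0.3, 0.5, 0.3]
opening: -0.002
```

Request:
{"name": "drive_tool", "arguments": {
  "series": [
    [[0,0,0],[0,0,0]]
  ]
}}

```text
time: 1.8
eef_pos: [0.4159, -0.2522, 0.0753]
tcp_rot: [0.71, -0.031, -0.703, -0.025]
contact_force: [-1.2, 1.1, 0.1]
opening: -0.001
```

Run:
```python
from h import *
plan([0.411,-0.254,0.019],-95); snap("wrist","pics/w2.png"); snap("side","pics/s2.png")
```

```text
t 1.8 p [ 0.4159 -0.2522  0.0753] yaw(tool y) -94.53 xaxis [ 0.01  -0.009 -1.   ] F [-1.2  1.1  0.1] q [-0.75  0.01  2.14 -0.    0.98  0.9 ] op -0.0
[[0.563, 0.017, 0.053], [0.24, -0.3, -0.24]]
[[0.563, 0.02, 0.05], [0.24, -0.3, -0.24]]
```

View pics/w2.png

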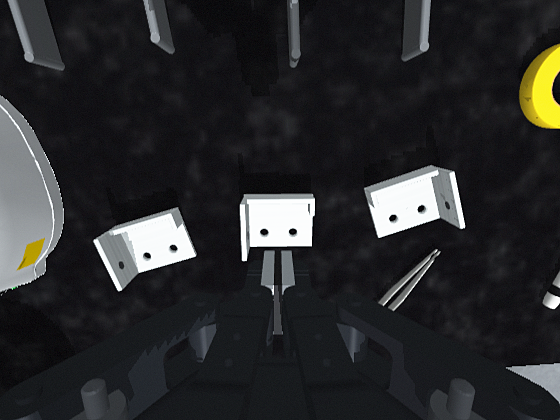

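Run:
```python
from h import *
a=load("pics/w2.npz")["img"][:,:,::-1]
cv2.imwrite("pics/z5.png",cv2.resize(a[150:300,90:360],None,fx=2.95,fy=2.95,interpolation=cv2.INTER_CUBIC))
```

```text
(no output)
```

View pics/z5.png

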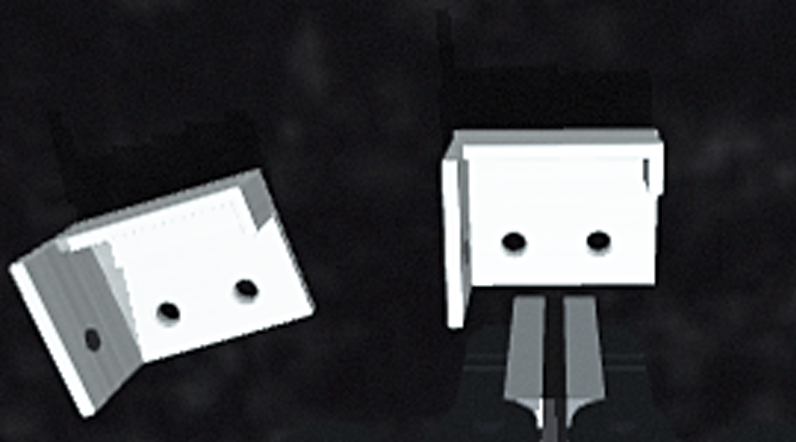

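View pics/s2.png

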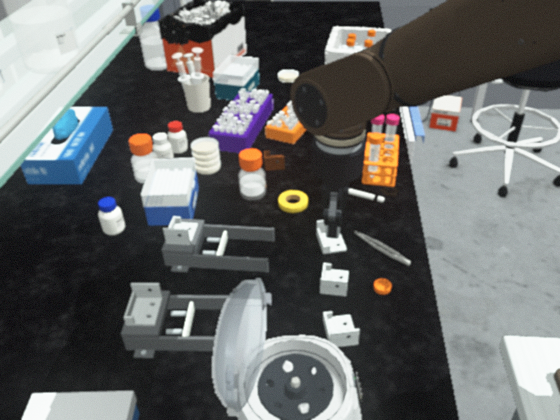

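```bash
cat >> h.py <<'E'
def fit(A,loc):
    A=np.array(A);B=np.array(loc)/1000
    a=A-A.mean(0);b=B-B.mean(0)
    th=np.arctan2((b[:,0]*a[:,1]-b[:,1]*a[:,0]).sum(),(b*a).sum())
    R=np.array([[np.cos(th),-np.sin(th)],[np.sin(th),np.cos(th)]]);t=A.mean(0)-R@B.mean(0)
    print(t.round(4),np.degrees(th).round(1),"res mm",((A-(B@R.T+t))*1000).round(1).tolist())
    return t,th
E
python3 - <<'E'
from h import *
c=load("pics/w2.npz")
Q=lambda x,y,z:ray(c,90+x/2.95,150+y/2.95,z)
fit([Q(655,285,.004),Q(470,285,.004),Q(465,143,.018),Q(447,327,.034),Q(463,327,.034),Q(663,141,.018)],[(-22,-28),(-22,24),(18,24),(-22,28),(-22,24),(18,-28)])
E
```

```text
[ 0.4109 -0.253 ] -3.8 res mm [[-2.5, -0.1], [-1.6, 0.8], [3.2, -1.0], [-1.0, 0.2], [-1.0, 0.2], [3.0, -0.1]]
```

Request:
{"name": "drive_tool", "arguments": {
  "series": [
    [[0.4,0.02,0.04],[0.2,-0.3,-0.2]],
    [[0.3,0.02,0.04],[0,-0.3,-0.2]],
    [[0.1,0,0],[0,0,0]]
  ]
}}

```text
time: 2.2
eef_pos: [0.4209, -0.2638, 0.05]
tcp_rot: [0.714, -0.036, -0.699, -0.022]
contact_force: [0.4, 0.7, 0.1]
opening: -0.0
```

Run:
```python
from h import *
plan([0.412,-0.254,0.019],-94.5)
```

```text
t 2.2 p [ 0.4209 -0.2638  0.05  ] yaw(tool y) -94.72 xaxis [ 0.021 -0.022 -1.   ] F [0.4 0.7 0.1] q [-0.76  0.07  2.14 -0.    0.91  0.89] op -0.0
[[0.612, -0.193, 0.208], [-0.2, -1.28, -1.13]]
```

Request:
{"name": "drive_tool", "arguments": {
  "series": [
    [[0.25,-0.15,0.15],[0,-0.8,-0.8]],
    [[0.1,0,0],[0,0,0]]
  ]
}}

```text
time: 2.4
eef_pos: [0.4156, -0.2574, 0.0342]
tcp_rot: [0.711, -0.032, -0.702, -0.026]
contact_force: [-0.7, 0.6, -0.5]
opening: 0.002
```

Run:
```python
from h import *
plan([0.412,-0.254,0.019],-94.5)
```

```text
t 2.4 p [ 0.4156 -0.2574  0.0342] yaw(tool y) -94.72 xaxis [ 0.011 -0.009 -1.   ] F [-0.7  0.6 -0.5] q [-0.76  0.08  2.15  0.    0.89  0.89] op 0.0
[[0.303, -0.064, 0.08], [-0.22, -0.68, -0.47]]
```

Request:
{"name": "drive_tool", "arguments": {
  "series": [
    [[0.12,-0.06,0.08],[0,-0.7,-0.5]],
    [[0.12,0,0.05],[0,0,0]],
    [[0.06,0,0],[0,0,0]],
    [[0,0,0],[0,0,0]]
  ]
}}

```text
time: 2.8
eef_pos: [0.4091, -0.2536, 0.0183]
tcp_rot: [-0.706, 0.029, 0.707, 0.029]
contact_force: [0.3, 0.3, 0.2]
opening: -0.002
```

Run:
```python
from h import *
plan([0.412,-0.254,0.019],-94.5); snap("wrist","pics/w3.png")
```

```text
t 2.8 p [ 0.4091 -0.2536  0.0183] yaw(tool y) -94.7 xaxis [-0.001  0.001 -1.   ] F [0.3 0.3 0.2] q [-0.77  0.11  2.17  0.    0.87  0.89] op -0.0
[[-0.015, 0.003, -0.059], [-0.2, 0.06, 0.05]]
```

View pics/w3.png

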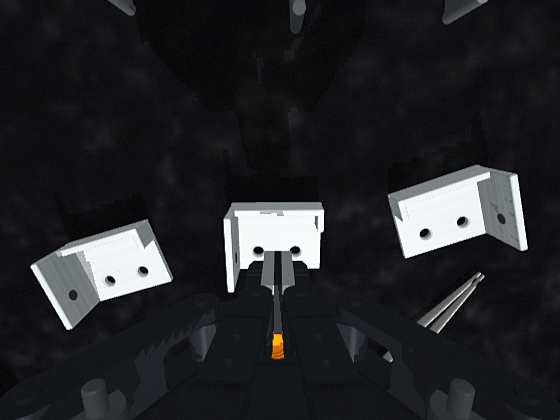

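Request:
{"name": "drive_tool", "arguments": {
  "series": [
    [[0,0,-0.2],[4,0,0]],
    [[0,0,-0.2],[8,0,0]],
    [[0,0,-0.2],[8,0,0]],
    [[0,0,-0.2],[8,0,0]],
    [[0,0,-0.2],[8,0,0]]
  ]
}}

```text
time: 3.35
eef_pos: [0.4574, -0.2691, 0.0191]
tcp_rot: [-0.66, 0.254, 0.66, 0.254]
contact_force: [0.6, 1.2, -0.9]
opening: -0.004
```

Run:
```python
from h import *
info(); snap("wrist","pics/w4.png")
```

```text
t 3.35 p [ 0.4574 -0.2691  0.0191] yaw(tool y) -132.08 xaxis [-0.  0. -1.] F [ 0.6  1.2 -0.9] q [-0.72  0.21  2.05  0.    0.89  1.58] op -0.0
```

View pics/w4.png

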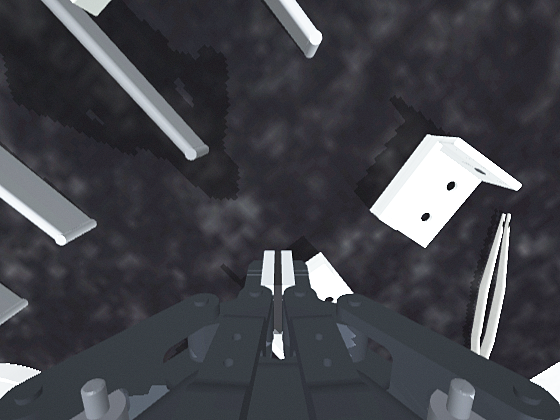

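Run:
```python
from h import *
a=load("pics/w4.npz")["img"][:,:,::-1]
c=snap("side","pics/s4.png"); b=c["img"][:,:,::-1]; d=snap("scene","pics/c4.png")["img"][:,:,::-1]
f=lambda x:cv2.resize(x,(400,300),interpolation=cv2.INTER_CUBIC)
cv2.imwrite("pics/z6.png",np.vstack([np.hstack([f(a[225:375,190:390]),f(b[200:305,260:400])]),np.hstack([f(d[150:255,180:320]),f(b)])]))
```

```text
(no output)
```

View pics/z6.png

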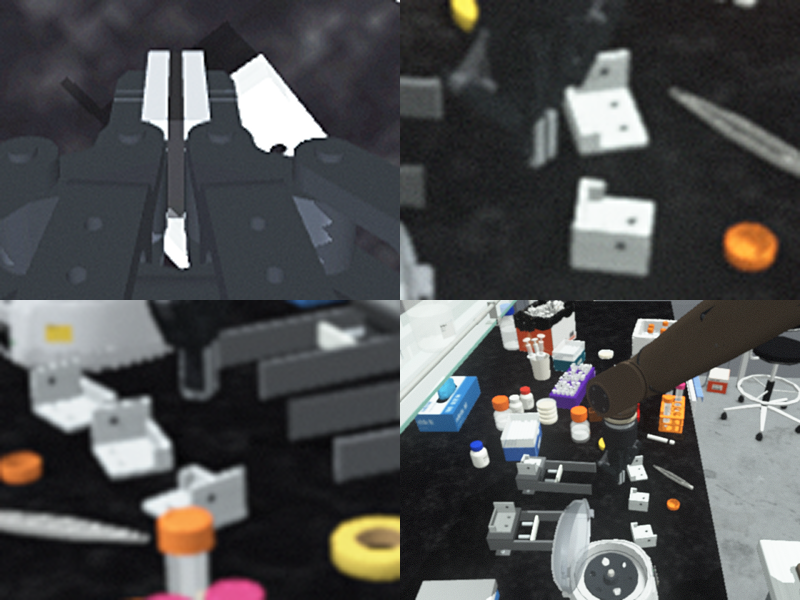

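Run:
```python
from h import *
b=load("pics/s4.npz")["img"][:,:,::-1];d=load("pics/c4.npz")["img"][:,:,::-1]
f=lambda x:cv2.resize(x,(400,400),interpolation=cv2.INTER_CUBIC)
cv2.imwrite("pics/z7.png",np.hstack([f(b[225:275,285:335]),f(d[150:200,225:275])]))
s=load("pics/s4.npz");c=load("pics/c4.npz")
R=ctrl.get_state(); p=np.array(R["eef_pos"])
for z in (0,.011,-.011): print(proj(s,p-[0,0,z]).round(1),proj(c,p-[0,0,z]).round(1))
```

```text
[306.2 266.6] [249.7 195.3]
[306.1 271.1] [250.  200.2]
[306.2 262. ] [249.5 190.4]
```

View pics/z7.png

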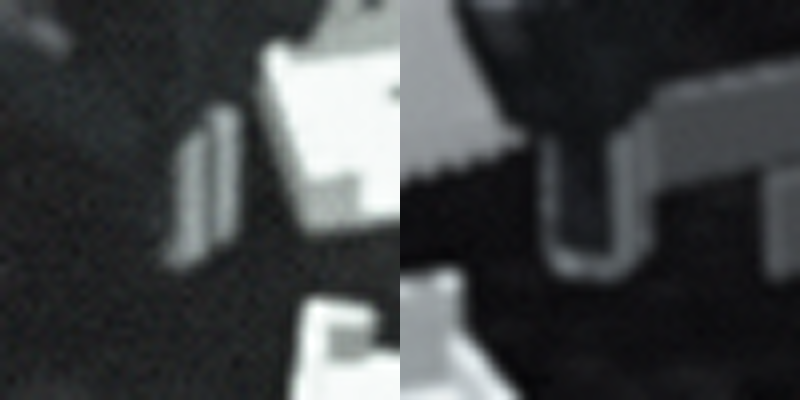

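Run:
```python
from h import *
s=load("pics/s4.npz");c=load("pics/c4.npz")
P=[x["camera_matrix"]@np.c_[x["R"],x["t"]] for x in(s,c)]
X=cv2.triangulatePoints(P[0],P[1],np.array([307.5,258.]),np.array([248.,184.5]));print((X[:3]/X[3]).ravel().round(4))
print(ctrl.get_state()["eef_pos"])
```

```text
[ 0.4553 -0.2665  0.0425]
[ 0.45721821 -0.26927508  0.01917882]
```

Request:
{"name": "drive_tool", "arguments": {
  "series": [
    [[0.1,0,0],[0,0,0]],
    [[0.1,0,0],[0,0,0]],
    [[0,0,0],[0,0,0]]
  ]
}}

```text
time: 3.8
eef_pos: [0.4559, -0.2683, 0.008]
tcp_rot: [-0.661, 0.249, 0.662, 0.249]
contact_force: [0.0, -0.2, -0.3]
opening: 0.001
```

Run:
```python
from h import *
info(); b=snap("side","pics/s5.png")["img"][:,:,::-1]; d=snap("scene","pics/c5.png")["img"][:,:,::-1]
f=lambda x:cv2.resize(x,(400,400),interpolation=cv2.INTER_CUBIC)
cv2.imwrite("pics/z8.png",np.hstack([f(b[225:275,285:335]),f(d[160:210,225:275])]))
```

```text
t 3.8 p [ 0.4559 -0.2683  0.008 ] yaw(tool y) -131.25 xaxis [-0.001  0.001 -1.   ] F [ 0.  -0.2 -0.3] q [-0.72  0.22  2.05 -0.    0.87  1.57] op 0.0
```

View pics/z8.png

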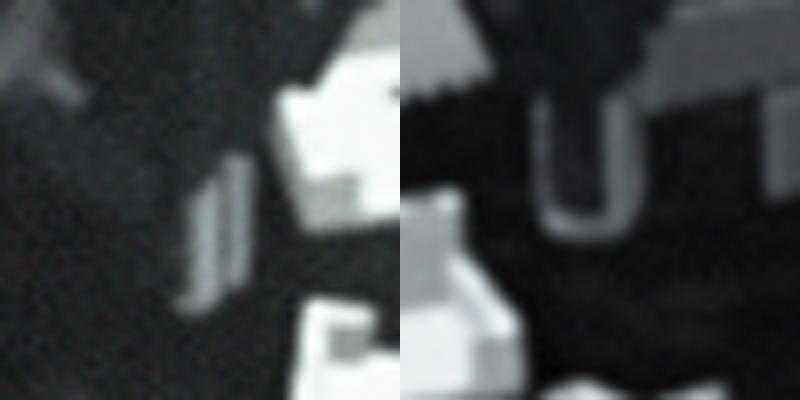

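Request:
{"name": "drive_tool", "arguments": {
  "series": [
    [[0.1,0,0],[0,0,0]],
    [[0.1,0,0],[0,0,0]],
    [[0,0,0],[0,0,0]]
  ]
}}

```text
time: 4.2
eef_pos: [0.4562, -0.2687, -0.002]
tcp_rot: [-0.662, 0.249, 0.662, 0.249]
contact_force: [-0.9, -0.1, -0.2]
opening: 0.002
```

Request:
{"name": "drive_tool", "arguments": {
  "series": [
    [[0.06,0,0],[0,0,0]],
    [[0.06,0,0],[0,0,0]],
    [[0,0,0],[0,0,0]]
  ]
}}

```text
time: 4.5
eef_pos: [0.4562, -0.2687, -0.0087]
tcp_rot: [-0.662, 0.249, 0.662, 0.249]
contact_force: [-0.1, -0.8, 0.1]
opening: 0.002
```

Request:
{"name": "drive_tool", "arguments": {
  "series": [
    [[0.06,0,0],[0,0,0]],
    [[0.06,0,0],[0,0,0]]
  ]
}}

```text
time: 4.7
eef_pos: [0.4565, -0.269, -0.0146]
tcp_rot: [0.662, -0.249, -0.662, -0.249]
contact_force: [-0.3, -0.8, -0.0]
opening: -0.005
```

Request:
{"name": "drive_tool", "arguments": {
  "series": [
    [[0.04,0,0],[0,0,0]],
    [[0.04,0,0],[0,0,0]]
  ]
}}

```text
time: 4.9
eef_pos: [0.4565, -0.269, -0.0191]
tcp_rot: [0.662, -0.249, -0.662, -0.249]
contact_force: [0.8, -0.4, 0.2]
opening: 0.002
```

Run:
```python
from h import *
info(); b=snap("side","pics/s6.png")["img"][:,:,::-1]; d=snap("scene","pics/c6.png")["img"][:,:,::-1]
f=lambda x:cv2.resize(x,(400,400),interpolation=cv2.INTER_CUBIC)
cv2.imwrite("pics/z9.png",np.hstack([f(b[235:285,285:335]),f(d[160:210,225:275])]))
```

```text
t 4.9 p [ 0.4565 -0.269  -0.0191] yaw(tool y) -131.23 xaxis [ 0. -0. -1.] F [ 0.8 -0.4  0.2] q [-0.72  0.27  2.06 -0.    0.81  1.57] op 0.0
```

View pics/z9.png

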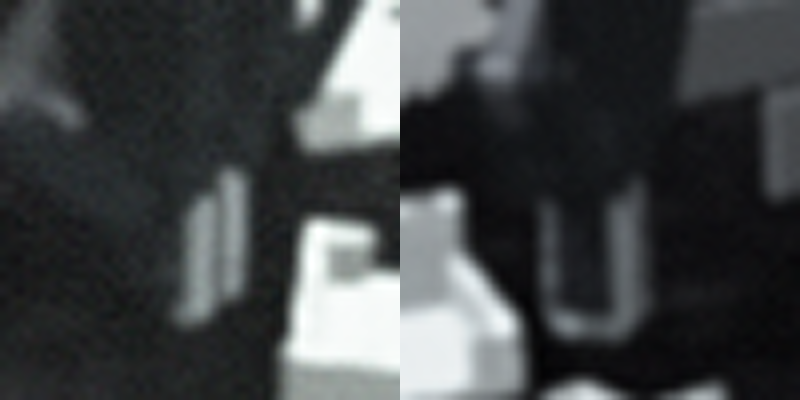

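Run:
```python
from h import *
s=load("pics/s6.npz");c=load("pics/c6.npz")
P=[x["camera_matrix"]@np.c_[x["R"],x["t"]] for x in(s,c)]
X=cv2.triangulatePoints(P[0],P[1],np.array([307.5,275.]),np.array([248.,202.]));print((X[:3]/X[3]).ravel().round(4))
```

```text
[ 0.4544 -0.2649  0.0032]
```

Request:
{"name": "drive_tool", "arguments": {
  "series": [
    [[0.03,0,0],[0,0,0]],
    [[0.03,0,0],[0,0,0]]
  ]
}}

```text
time: 5.2
eef_pos: [0.4565, -0.2689, -0.0223]
tcp_rot: [0.662, -0.249, -0.662, -0.249]
contact_force: [0.4, -0.9, -0.5]
opening: -0.003
```

Request:
{"name": "drive_tool", "arguments": {
  "series": [
    [[0.03,0,0],[0,0,0]],
    [[0.03,0,0],[0,0,0]]
  ]
}}

```text
time: 5.4
eef_pos: [0.4566, -0.269, -0.0254]
tcp_rot: [0.662, -0.249, -0.662, -0.249]
contact_force: [-0.4, -0.9, -1.4]
opening: -0.0
```

Request:
{"name": "drive_tool", "arguments": {
  "series": [
    [[0.03,0,0],[0,0,0]]
  ]
}}

```text
time: 5.5
eef_pos: [0.4566, -0.269, -0.027]
tcp_rot: [0.662, -0.249, -0.662, -0.249]
contact_force: [-0.1, 0.1, 0.0]
opening: -0.003
```

Request:
{"name": "drive_tool", "arguments": {
  "series": [
    [[0.03,0,0],[0,0,0]]
  ]
}}

```text
time: 5.6
eef_pos: [0.4566, -0.269, -0.0277]
tcp_rot: [-0.662, 0.249, 0.662, 0.249]
contact_force: [-5.0, 3.4, 16.0]
opening: -0.001
```

Request:
{"name": "drive_tool", "arguments": {
  "series": [
    [[0.03,0,0],[0,0,0]]
  ]
}}

```text
time: 5.7
eef_pos: [0.4566, -0.269, -0.0277]
tcp_rot: [-0.661, 0.249, 0.663, 0.249]
contact_force: [-4.5, 3.3, 14.8]
opening: -0.001
```

Request:
{"name": "drive_tool", "arguments": {
  "series": [
    [[-0.4,0,0],[0,0,0]],
    [[-0.4,0,0],[0,0,0]],
    [[-0.2,0,0],[0,0,0]]
  ]
}}

```text
time: 6.0
eef_pos: [0.4555, -0.268, 0.0222]
tcp_rot: [-0.659, 0.248, 0.664, 0.25]
contact_force: [0.1, -0.6, 0.1]
opening: -0.002
```

Run:
```python
from h import *
plan([0.412,-0.256,0.02],-94.5)
```

```text
t 6.0 p [ 0.4555 -0.268   0.0222] yaw(tool y) -131.21 xaxis [-0.006  0.005 -1.   ] F [ 0.1 -0.6  0.1] q [-0.72  0.2   2.05 -0.    0.9   1.57] op -0.0
[[0.01, 0.078, 0.162], [-7.34, 0.08, 0.02]]
[[0.01, 0.057, 0.171], [-7.34, 0.08, 0.02]]
[[0.01, 0.035, 0.177], [-7.34, 0.08, 0.02]]
[[0.009, 0.012, 0.18], [-7.34, 0.08, 0.02]]
[[0.009, -0.011, 0.18], [-7.34, 0.08, 0.02]]
```

Request:
{"name": "drive_tool", "arguments": {
  "series": [
    [[0,0.08,0.16],[-7.4,0,0]],
    [[0,0.06,0.17],[-7.4,0,0]],
    [[0,0.03,0.18],[-7.4,0,0]],
    [[0,0.01,0.18],[-7.4,0,0]],
    [[0,-0.01,0.18],[-7.4,0,0]]
  ]
}}

```text
time: 6.5
eef_pos: [0.4126, -0.2576, 0.0243]
tcp_rot: [-0.706, 0.017, 0.707, 0.017]
contact_force: [0.1, -0.0, -0.1]
opening: 0.001
```

Run:
```python
from h import *
plan([0.412,-0.256,-0.018],-94.5)
```

```text
t 6.5 p [ 0.4126 -0.2576  0.0243] yaw(tool y) -92.72 xaxis [-0.001  0.001 -1.   ] F [ 0.1 -0.  -0.1] q [-0.77  0.11  2.15 -0.    0.88  0.85] op 0.0
[[0.847, -0.031, 0.013], [1.78, 0.08, 0.03]]
```

Request:
{"name": "drive_tool", "arguments": {
  "series": [
    [[0.15,0,0.02],[1.8,0,0]],
    [[0.15,0,0.02],[0,0,0]],
    [[0.1,0,0.02],[0,0,0]],
    [[0,0,0],[0,0,0]]
  ]
}}

```text
time: 6.9
eef_pos: [0.4086, -0.2568, 0.0016]
tcp_rot: [-0.706, 0.031, 0.707, 0.032]
contact_force: [-0.2, -0.1, -0.6]
opening: 0.001
```

Run:
```python
from h import *
plan([0.412,-0.256,-0.018],-94.5)
a=snap("wrist","pics/w5.png")["img"][:,:,::-1]
cv2.imwrite("pics/z10.png",cv2.resize(a[180:330,180:380],None,fx=4,fy=4,interpolation=cv2.INTER_CUBIC))
```

```text
t 6.9 p [ 0.4086 -0.2568  0.0016] yaw(tool y) -95.08 xaxis [-0.002  0.002 -1.   ] F [-0.2 -0.1 -0.6] q [-0.77  0.14  2.17 -0.    0.84  0.89] op 0.0
[[0.391, -0.02, -0.067], [-0.58, 0.14, 0.09]]
```

View pics/z10.png

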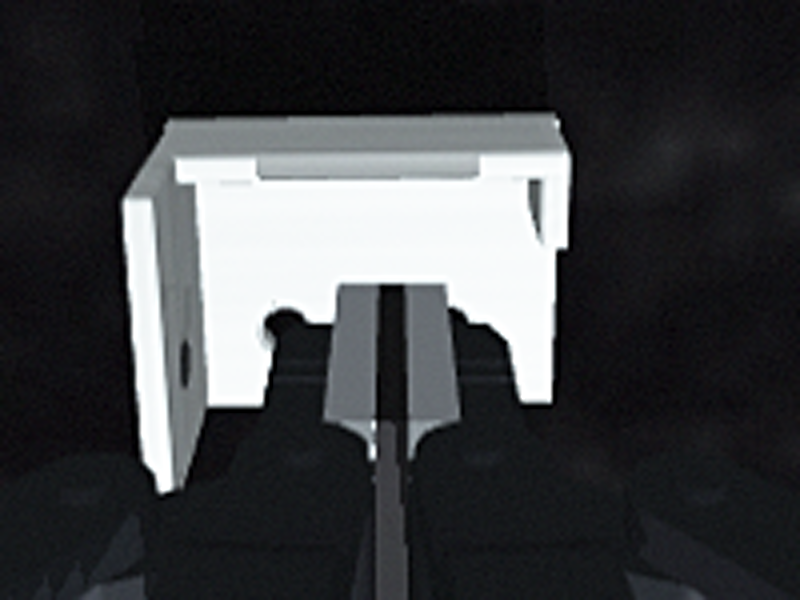

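Request:
{"name": "drive_tool", "arguments": {
  "series": [
    [[0.12,0,-0.02],[0,0,0]],
    [[0.12,0,-0.02],[0,0,0]],
    [[0.1,0,0],[0,0,0]],
    [[0.04,0,0],[0,0,0]]
  ]
}}

```text
time: 7.35
eef_pos: [0.412, -0.2577, -0.0183]
tcp_rot: [-0.706, 0.031, 0.707, 0.032]
contact_force: [-0.4, -0.3, -0.4]
opening: 0.001
```

Now tow, turning the heading clockwise.

Request:
{"name": "drive_tool", "arguments": {
  "series": [
    [[0,0,-0.2],[2,0,0]],
    [[0,0,-0.2],[6,0,0]],
    [[0,0,-0.2],[8,0,0]],
    [[0,0,-0.2],[8,0,0]]
  ]
}}

```text
time: 7.75
eef_pos: [0.449, -0.264, -0.0206]
tcp_rot: [-0.68, 0.182, 0.686, 0.184]
contact_force: [-1.8, 0.2, 0.9]
opening: 0.0
```

Run:
```python
from h import *
info()
a=snap("wrist","pics/w6.png")["img"][:,:,::-1]
cv2.imwrite("pics/z11.png",a[0:330])
```

```text
t 7.75 p [ 0.449  -0.264  -0.0206] yaw(tool y) -120.0 xaxis [-0.007  0.005 -1.   ] F [-1.8  0.2  0.9] q [-0.73  0.26  2.07 -0.    0.81  1.37] op 0.0
```

View pics/z11.png

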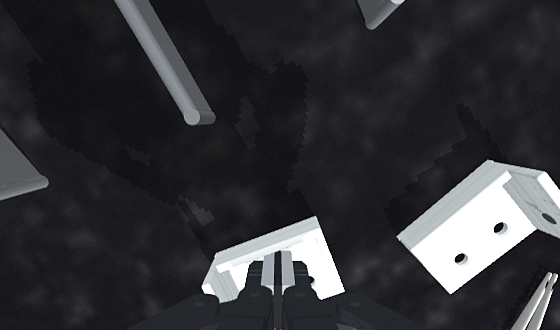

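Request:
{"name": "drive_tool", "arguments": {
  "series": [
    [[0,0,-0.2],[8,0,0]],
    [[0,0,-0.2],[6,0,0]],
    [[0,0,-0.2],[2,0,0]],
    [[0,0,-0.2],[0,0,0]]
  ]
}}

```text
time: 8.2
eef_pos: [0.4798, -0.2888, -0.022]
tcp_rot: [-0.646, 0.277, 0.655, 0.279]
contact_force: [-0.9, 0.5, 0.8]
opening: -0.001
```

Run:
```python
from h import *
info()
a=snap("wrist","pics/w7.png")["img"][:,:,::-1]
cv2.imwrite("pics/z12.png",a[0:330])
```

```text
t 8.2 p [ 0.4798 -0.2888 -0.022 ] yaw(tool y) -136.27 xaxis [-0.01   0.008 -1.   ] F [-0.9  0.5  0.8] q [-0.72  0.34  1.98 -0.    0.84  1.66] op -0.0
```

View pics/z12.png

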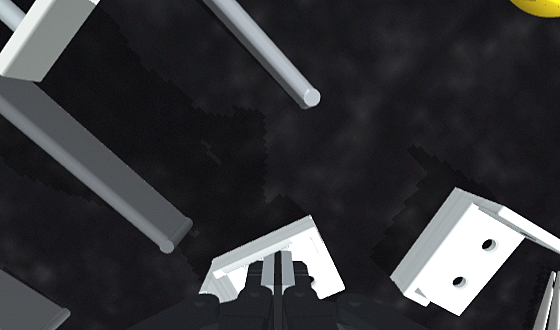

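Request:
{"name": "drive_tool", "arguments": {
  "series": [
    [[-0.06,0,-0.2],[0,0.5,0.3]],
    [[-0.02,0,-0.2],[0,0,0]],
    [[0,0,-0.16],[-6,0,0]],
    [[0,0,-0.16],[-8,0,0]]
  ]
}}

```text
time: 8.65
eef_pos: [0.5074, -0.317, -0.0179]
tcp_rot: [-0.679, 0.194, 0.682, 0.19]
contact_force: [-0.5, -0.3, -0.7]
opening: -0.005
```

Run:
```python
from h import *
info()
a=snap("wrist","pics/w8.png")["img"][:,:,::-1]
cv2.imwrite("pics/z13.png",a[0:330])
```

```text
t 8.65 p [ 0.5074 -0.317  -0.0179] yaw(tool y) -121.55 xaxis [-0.007 -0.004 -1.   ] F [-0.5 -0.3 -0.7] q [-0.72  0.4   1.89 -0.01  0.86  1.4 ] op -0.0
```

View pics/z13.png

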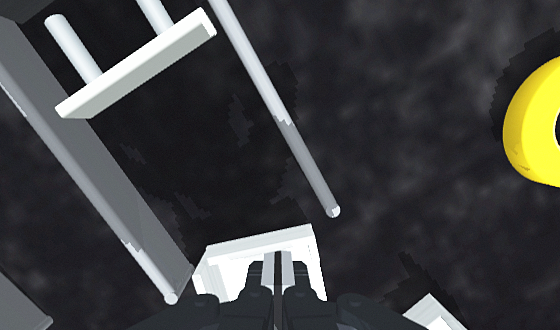

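Request:
{"name": "drive_tool", "arguments": {
  "series": [
    [[0,-0.08,-0.14],[-8,0,0]],
    [[0,-0.06,-0.16],[-8,0,0]],
    [[0,-0.04,-0.18],[-8,0,0]],
    [[0,0,-0.16],[-6,0,0]]
  ]
}}

```text
time: 9.1
eef_pos: [0.5431, -0.3218, -0.0173]
tcp_rot: [-0.705, 0.006, 0.709, 0.001]
contact_force: [-0.2, -0.4, -1.1]
opening: 0.002
```

Run:
```python
from h import *
info()
a=snap("wrist","pics/w9.png")["img"][:,:,::-1]
cv2.imwrite("pics/z14.png",a[0:330])
```

```text
t 9.1 p [ 0.5431 -0.3218 -0.0173] yaw(tool y) -90.59 xaxis [-0.006 -0.007 -1.   ] F [-0.2 -0.4 -1.1] q [-0.69  0.45  1.8  -0.01  0.88  0.9 ] op 0.0
```

View pics/z14.png

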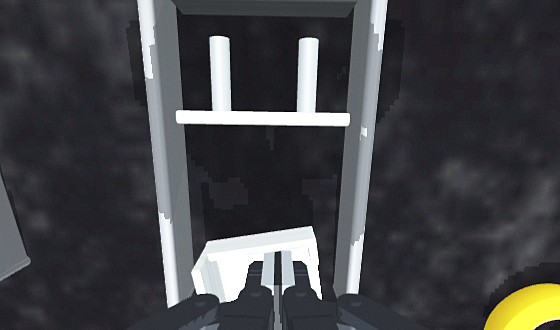

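Run:
```python
from h import *
c=load("pics/w9.npz")
for u,v,z in((178,124,.022),(350,126,.022),(205,245,.034),(213,243,.018),(314,234,.018),(147,100,.03),(376,100,.03),(168,290,.03),(355,290,.03)): print(u,v,ray(c,u,v,z).round(4))
```

```text
178 124 [ 0.6139 -0.2816]
350 126 [ 0.6124 -0.352 ]
205 245 [ 0.5655 -0.2915]
213 243 [ 0.5599 -0.2914]
314 234 [ 0.5638 -0.3388]
147 100 [ 0.6227 -0.2733]
376 100 [ 0.6218 -0.3594]
168 290 [ 0.5424 -0.2723]
355 290 [ 0.5412 -0.3564]
```

Request:
{"name": "drive_tool", "arguments": {
  "series": [
    [[0,0,-0.2],[0,0.3,0]],
    [[0,0,-0.2],[0,0.3,0]],
    [[0,0,-0.16],[0,0,0]],
    [[0,0,-0.1],[0,0,0]]
  ]
}}

```text
time: 9.55
eef_pos: [0.5791, -0.3228, -0.017]
tcp_rot: [0.71, -0.009, -0.705, -0.003]
contact_force: [-0.8, 0.2, -0.2]
opening: 0.0
```

Run:
```python
from h import *
info()
a=snap("wrist","pics/w10.png")["img"][:,:,::-1]
cv2.imwrite("pics/z15.png",a[100:330])
```

```text
t 9.55 p [ 0.5791 -0.3228 -0.017 ] yaw(tool y) -90.95 xaxis [ 0.007 -0.008 -1.   ] F [-0.8  0.2 -0.2] q [-0.66  0.5   1.73 -0.    0.9   0.93] op 0.0
```

View pics/z15.png

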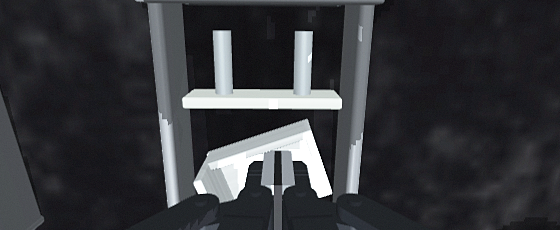

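Request:
{"name": "drive_tool", "arguments": {
  "series": [
    [[0,-0.1,0.08],[0,0,0]],
    [[0,-0.12,0],[0,0,0]],
    [[0,0,-0.1],[0,0,0]],
    [[0,0,-0.16],[0,0,0]]
  ]
}}

```text
time: 10.0
eef_pos: [0.5881, -0.3106, -0.0171]
tcp_rot: [0.709, -0.009, -0.705, -0.004]
contact_force: [-1.0, -0.7, -0.2]
opening: -0.004
```

Run:
```python
from h import *
info()
a=snap("wrist","pics/w11.png")["img"][:,:,::-1]
cv2.imwrite("pics/z16.png",cv2.resize(a[130:310,130:400],None,fx=2.9,fy=2.9,interpolation=cv2.INTER_CUBIC))
```

```text
t 10.0 p [ 0.5881 -0.3106 -0.0171] yaw(tool y) -91.01 xaxis [ 0.006 -0.007 -1.   ] F [-1.  -0.7 -0.2] q [-0.64  0.51  1.72 -0.    0.9   0.95] op -0.0
```

View pics/z16.png

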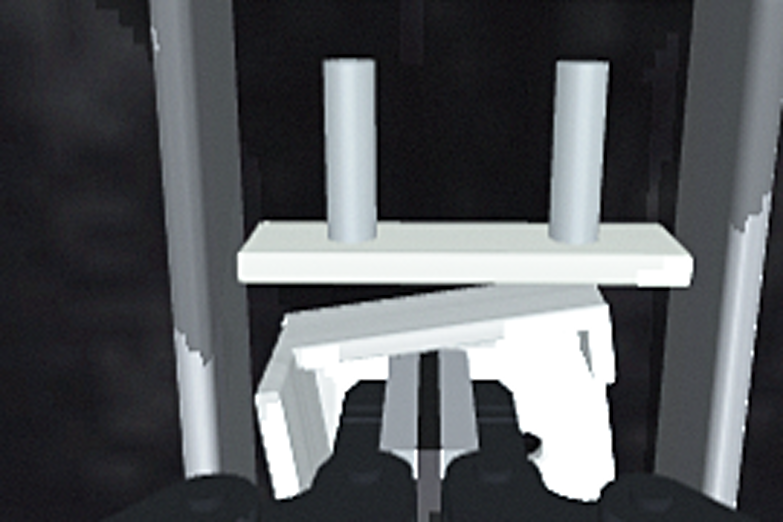

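Request:
{"name": "drive_tool", "arguments": {
  "series": [
    [[0,0,-0.08],[0,0,0]],
    [[0,0,-0.08],[0,0,0]],
    [[0,0,-0.06],[0,0,0]]
  ]
}}

```text
time: 10.35
eef_pos: [0.6007, -0.311, -0.0167]
tcp_rot: [0.709, -0.008, -0.705, -0.003]
contact_force: [-5.8, -0.0, 3.7]
opening: 0.0
```

Request:
{"name": "drive_tool", "arguments": {
  "series": [
    [[0,0,-0.05],[0,0,0]],
    [[0,0,-0.05],[0,0,0]]
  ]
}}

```text
time: 10.55
eef_pos: [0.6042, -0.311, -0.0167]
tcp_rot: [-0.707, 0.008, 0.707, 0.004]
contact_force: [-5.4, 0.3, 3.7]
opening: -0.0
```

Request:
{"name": "drive_tool", "arguments": {
  "series": [
    [[0,0,-0.05],[0,0,0]],
    [[0,0,-0.05],[0,0,0]]
  ]
}}

```text
time: 10.75
eef_pos: [0.6074, -0.311, -0.0166]
tcp_rot: [-0.705, 0.007, 0.709, 0.004]
contact_force: [-5.5, 0.8, 3.6]
opening: -0.0
```

Run:
```python
from h import *
info()
a=snap("wrist","pics/w12.png")["img"][:,:,::-1]
cv2.imwrite("pics/z17.png",cv2.resize(a[130:310,130:400],None,fx=2.9,fy=2.9,interpolation=cv2.INTER_CUBIC))
```

```text
t 10.75 p [ 0.6074 -0.311  -0.0166] yaw(tool y) -90.92 xaxis [-0.006 -0.004 -1.   ] F [-5.5  0.8  3.6] q [-0.62  0.54  1.67 -0.01  0.93  0.97] op -0.0
```

View pics/z17.png

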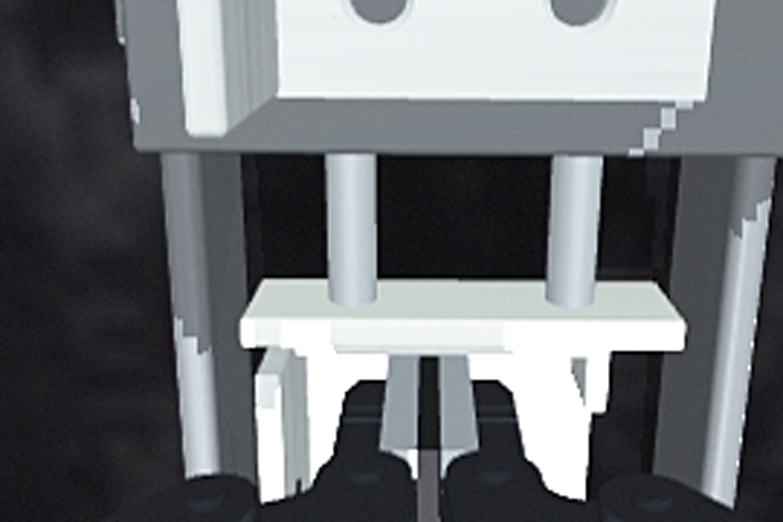

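Request:
{"name": "drive_tool", "arguments": {
  "series": [
    [[0,0,-0.03],[0,0,0]],
    [[0,0,-0.03],[0,0,0]]
  ]
}}

```text
time: 11.0
eef_pos: [0.6083, -0.311, -0.0166]
tcp_rot: [-0.703, 0.006, 0.712, 0.005]
contact_force: [-9.1, 0.1, 6.8]
opening: -0.004
```

Request:
{"name": "drive_tool", "arguments": {
  "series": [
    [[0,0,-0.03],[0,0,0]],
    [[0,0,-0.03],[0,0,0]]
  ]
}}

```text
time: 11.2
eef_pos: [0.608, -0.311, -0.0165]
tcp_rot: [-0.699, 0.005, 0.715, 0.005]
contact_force: [-7.8, 1.1, 5.9]
opening: -0.004
```

Request:
{"name": "drive_tool", "arguments": {
  "series": [
    [[0,0,-0.06],[0,-1,0]]
  ]
}}

```text
time: 11.3
eef_pos: [0.6073, -0.3109, -0.0163]
tcp_rot: [-0.69, 0.004, 0.724, 0.006]
contact_force: [-14.7, 0.9, 10.1]
opening: -0.004
```

Run:
```python
from h import *
info()
a=snap("wrist","pics/w13.png")["img"][:,:,::-1]
cv2.imwrite("pics/z18.png",cv2.resize(a[130:310,130:400],None,fx=2.9,fy=2.9,interpolation=cv2.INTER_CUBIC))
```

```text
t 11.3 p [ 0.6073 -0.3109 -0.0163] yaw(tool y) -90.81 xaxis [-0.049  0.003 -0.999] F [-14.7   0.9  10.1] q [-0.61  0.56  1.64 -0.03  0.98  0.99] op -0.0
```

View pics/z18.png

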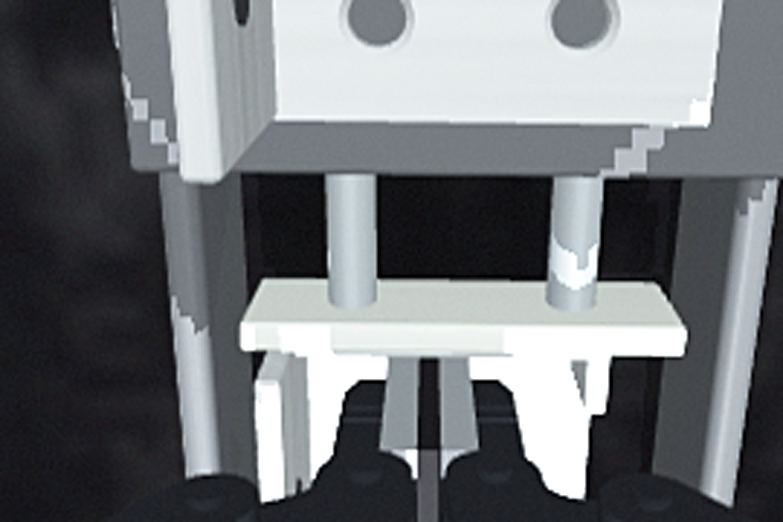

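Request:
{"name": "drive_tool", "arguments": {
  "series": [
    [[0,0,0.1],[0,0,0]],
    [[0,0,0.06],[0,0,0]]
  ]
}}

```text
time: 11.55
eef_pos: [0.6003, -0.3113, -0.0157]
tcp_rot: [-0.69, 0.005, 0.724, 0.006]
contact_force: [0.3, 0.9, -0.6]
opening: -0.004
```

Run:
```python
from h import *
plan([0.590,-0.311,0.06],-90,step=0.03)
```

```text
t 11.55 p [ 0.6003 -0.3113 -0.0157] yaw(tool y) -90.83 xaxis [-0.048  0.002 -0.999] F [ 0.3  0.9 -0.6] q [-0.62  0.55  1.65 -0.03  0.98  0.99] op -0.0
[[-0.501, -0.002, 0.093], [-0.28, 0.92, 0.03]]
[[-0.502, -0.002, 0.084], [-0.28, 0.92, 0.03]]
[[-0.503, -0.002, 0.076], [-0.28, 0.92, 0.03]]
```

Request:
{"name": "drive_tool", "arguments": {
  "series": [
    [[-0.3,0,0.06],[0,0.9,0]],
    [[-0.5,0,0.06],[0,0.9,0]],
    [[-0.6,0,0.06],[0,0.9,0]],
    [[-0.6,0,0],[0,0,0]]
  ]
}}

```text
time: 11.95
eef_pos: [0.5916, -0.3088, 0.08]
tcp_rot: [-0.707, 0.003, 0.707, 0.008]
contact_force: [1.2, -0.5, 0.1]
opening: 0.001
```

Run:
```python
from h import *
c=load("pics/wrist1.npz")
for z in(.03,.06,.09): print(ray(c,162,120,z).round(3),ray(c,140,165,z).round(3))
a=snap("wrist","pics/w14.png")["img"][:,:,::-1]
plan([0.42,-0.17,0.07],-85)
```

```text
[ 0.464 -0.095] [ 0.401 -0.055]
[ 0.463 -0.106] [ 0.405 -0.069]
[ 0.463 -0.118] [ 0.409 -0.082]
t 12.0 p [ 0.5951 -0.3109  0.087 ] yaw(tool y) -90.88 xaxis [ 0.008  0.001 -1.   ] F [ 1.8 -1.6  3.5] q [-0.63  0.38  1.67  0.01  1.08  0.95] op -0.0
[[0.063, -0.553, 0.71], [-1.18, -0.09, 0.01]]
[[0.064, -0.567, 0.698], [-1.18, -0.09, 0.01]]
[[0.065, -0.582, 0.686], [-1.18, -0.09, 0.01]]
[[0.066, -0.596, 0.674], [-1.18, -0.09, 0.01]]
[[0.067, -0.609, 0.662], [-1.18, -0.09, 0.01]]
```

View pics/w14.png

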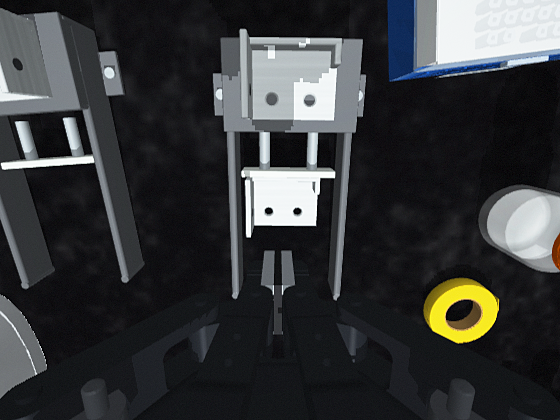

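Request:
{"name": "drive_tool", "arguments": {
  "series": [
    [[0,-0.56,0.71],[-2.3,0,0]],
    [[0,-0.58,0.69],[-2.3,0,0]],
    [[0.05,-0.62,0.66],[-2.3,0,0]],
    [[0.1,-0.65,0.63],[-2.3,0,0]],
    [[0.1,-0.67,0.6],[-2.3,0,0]]
  ]
}}

```text
time: 12.5
eef_pos: [0.426, -0.1705, 0.0742]
tcp_rot: [0.715, 0.062, -0.693, 0.072]
contact_force: [-0.8, -0.7, 0.4]
opening: 0.0
```

Request:
{"name": "drive_tool", "arguments": {
  "series": [
    [[0,0,0],[0,0,0]]
  ]
}}

```text
time: 12.6
eef_pos: [0.4197, -0.1649, 0.0698]
tcp_rot: [0.712, 0.065, -0.695, 0.07]
contact_force: [0.8, 0.3, -0.2]
opening: -0.001
```

Run:
```python
from h import *
plan([0.406,-0.15,0.025],-78)
a=snap("wrist","pics/w15.png")
```

```text
t 12.6 p [ 0.4197 -0.1649  0.0698] yaw(tool y) -79.05 xaxis [ 0.024 -0.005 -1.   ] F [ 0.8  0.3 -0.2] q [-0.61 -0.07  2.23  0.01  0.96  0.77] op -0.0
[[0.887, -0.353, 0.233], [-1.05, -1.31, -0.56]]
```

View pics/w15.png

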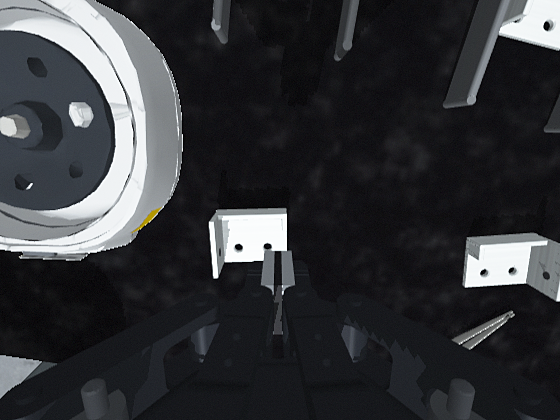

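Request:
{"name": "drive_tool", "arguments": {
  "series": [
    [[0.2,-0.15,0.12],[-0.5,-0.6,-0.3]],
    [[0.25,-0.12,0.1],[-0.5,-0.6,-0.3]],
    [[0.25,-0.08,0.05],[0,0,0]],
    [[0.1,0,0],[0,0,0]]
  ]
}}

```text
time: 13.05
eef_pos: [0.4121, -0.1563, 0.032]
tcp_rot: [0.708, 0.07, -0.698, 0.077]
contact_force: [-0.4, -0.2, 0.0]
opening: 0.005
```

Run:
```python
from h import *
plan([0.406,-0.15,0.015],-78)
a=snap("wrist","pics/w16.png")["img"][:,:,::-1]
cv2.imwrite("pics/z19.png",cv2.resize(a[180:330,150:350],None,fx=4,fy=4,interpolation=cv2.INTER_CUBIC))
```

```text
t 13.05 p [ 0.4121 -0.1563  0.032 ] yaw(tool y) -78.08 xaxis [ 0.015 -0.008 -1.   ] F [-0.4 -0.2  0. ] q [-0.59 -0.02  2.27  0.    0.88  0.77] op 0.0
[[0.336, -0.153, 0.098], [-0.08, -0.75, -0.64]]
```

View pics/z19.png

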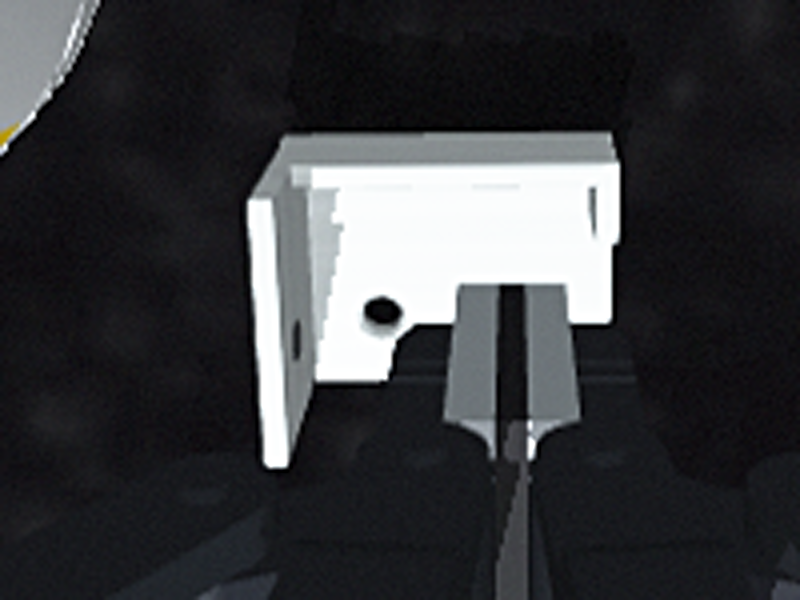

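Request:
{"name": "drive_tool", "arguments": {
  "series": [
    [[0.15,-0.14,0.1],[0,-0.7,-0.6]],
    [[0.12,-0.08,0],[0,0,0]],
    [[0,0,0],[0,0,0]]
  ]
}}

```text
time: 13.4
eef_pos: [0.4061, -0.1473, 0.017]
tcp_rot: [0.703, 0.073, -0.703, 0.073]
contact_force: [-0.1, 0.1, -0.9]
opening: 0.0
```

Run:
```python
from h import *
plan([0.406,-0.15,-0.018],-78)
a=snap("wrist","pics/w17.png")["img"][:,:,::-1]
cv2.imwrite("pics/z20.png",cv2.resize(a[180:330,150:350],None,fx=4,fy=4,interpolation=cv2.INTER_CUBIC))
```

```text
t 13.4 p [ 0.4061 -0.1473  0.017 ] yaw(tool y) -78.13 xaxis [ 0. -0. -1.] F [-0.1  0.1 -0.9] q [-0.58 -0.    2.28  0.    0.86  0.78] op 0.0
[[0.701, 0.053, 0.012], [-0.13, -0.01, -0.0]]
```

View pics/z20.png

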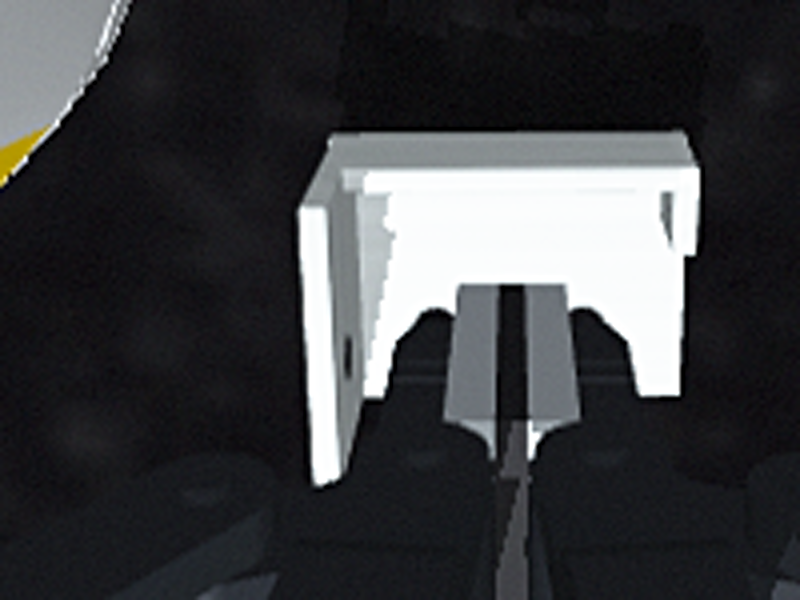

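Request:
{"name": "drive_tool", "arguments": {
  "series": [
    [[0.15,-0.04,0],[0,0,0]],
    [[0.15,-0.02,0],[0,0,0]],
    [[0.15,0,0],[0,0,0]],
    [[0.15,0,0],[0,0,0]],
    [[0.06,0,0],[0,0,0]]
  ]
}}

```text
time: 13.95
eef_pos: [0.4072, -0.1454, -0.0168]
tcp_rot: [0.705, 0.072, -0.702, 0.074]
contact_force: [-0.7, 0.5, 0.6]
opening: 0.003
```

Run:
```python
from h import *
plan([0.406,-0.147,-0.018],-78)
```

```text
t 13.95 p [ 0.4072 -0.1454 -0.0168] yaw(tool y) -78.11 xaxis [ 0.004 -0.003 -1.   ] F [-0.7  0.5  0.6] q [-0.58  0.07  2.29 -0.    0.77  0.79] op 0.0
[[0.025, 0.026, 0.03], [-0.11, -0.19, -0.2]]
```

Request:
{"name": "drive_tool", "arguments": {
  "series": [
    [[0,0,-0.1],[3,0,0]],
    [[0,0,-0.1],[8,0,0]],
    [[0,0,-0.1],[8,0,0]],
    [[0,0,-0.1],[8,0,0]],
    [[0,0,-0.1],[8,0,0]]
  ]
}}

```text
time: 14.45
eef_pos: [0.4291, -0.144, -0.0201]
tcp_rot: [-0.69, 0.15, 0.693, 0.15]
contact_force: [-0.7, -0.4, 0.7]
opening: 0.002
```

Run:
```python
from h import *
info()
a=snap("wrist","pics/w18.png")["img"][:,:,::-1]
cv2.imwrite("pics/z21.png",a[0:330])
```

```text
t 14.45 p [ 0.4291 -0.144  -0.0201] yaw(tool y) -114.46 xaxis [-0.004  0.001 -1.   ] F [-0.7 -0.4  0.7] q [-0.55  0.13  2.24 -0.    0.78  1.45] op 0.0
```

View pics/z21.png

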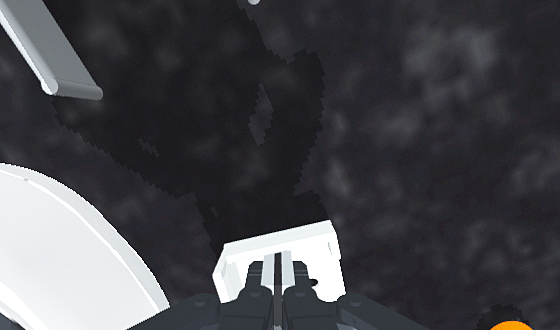

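Request:
{"name": "drive_tool", "arguments": {
  "series": [
    [[-0.04,0,-0.14],[8,0,0]],
    [[0,0,-0.14],[8,0,0]],
    [[0,0,-0.16],[8,0,0]],
    [[0,0,-0.18],[8,0,0]],
    [[0,0,-0.2],[8,0,0]]
  ]
}}

```text
time: 15.0
eef_pos: [0.4576, -0.17, -0.0206]
tcp_rot: [-0.591, 0.382, 0.598, 0.382]
contact_force: [-1.2, 0.3, -0.1]
opening: -0.001
```

Run:
```python
from h import *
info()
a=snap("wrist","pics/w19.png")["img"][:,:,::-1]
cv2.imwrite("pics/z22.png",a[0:330])
```

```text
t 15.0 p [ 0.4576 -0.17   -0.0206] yaw(tool y) -155.46 xaxis [-0.008  0.005 -1.   ] F [-1.2  0.3 -0.1] q [-0.56  0.2   2.15 -0.    0.8   2.15] op -0.0
```

View pics/z22.png

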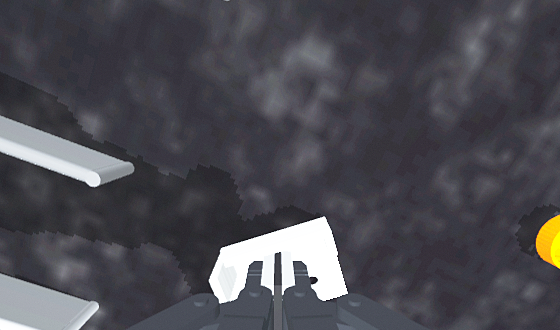

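Request:
{"name": "drive_tool", "arguments": {
  "series": [
    [[-0.06,0,-0.25],[8,0.4,0.3]],
    [[0,0,-0.3],[5,0,0]],
    [[0,0,-0.3],[0,0,0]],
    [[0,0,-0.3],[0,0,0]]
  ]
}}

```text
time: 15.45
eef_pos: [0.4727, -0.226, -0.0189]
tcp_rot: [-0.546, 0.449, 0.552, 0.442]
contact_force: [-0.3, 1.2, 0.9]
opening: 0.0
```

Run:
```python
from h import *
info()
a=snap("wrist","pics/w20.png")["img"][:,:,::-1]
cv2.imwrite("pics/z23.png",a[0:330])
```

```text
t 15.45 p [ 0.4727 -0.226  -0.0189] yaw(tool y) -168.11 xaxis [-0.013 -0.002 -1.   ] F [-0.3  1.2  0.9] q [-0.64  0.27  2.06 -0.01  0.82  2.31] op 0.0
```

View pics/z23.png

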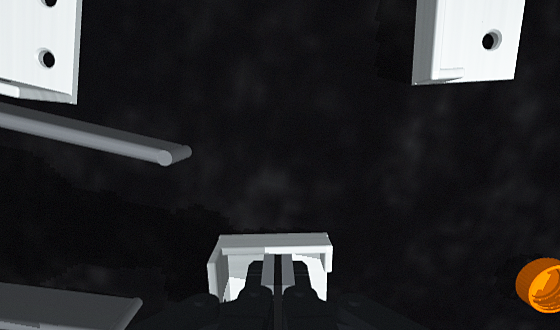

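Request:
{"name": "drive_tool", "arguments": {
  "series": [
    [[0,0,-0.3],[0,0.5,0.3]],
    [[0,0,-0.3],[0,0,0]],
    [[0,0.04,-0.3],[0,0,0]],
    [[0,0.06,-0.2],[-5,0,0]]
  ]
}}

```text
time: 15.9
eef_pos: [0.4804, -0.2876, -0.0184]
tcp_rot: [-0.568, 0.427, 0.571, 0.412]
contact_force: [0.1, 0.1, -0.3]
opening: 0.001
```

Run:
```python
from h import *
info()
a=snap("wrist","pics/w21.png")["img"][:,:,::-1]
cv2.imwrite("pics/z24.png",a[0:330])
```

```text
t 15.9 p [ 0.4804 -0.2876 -0.0184] yaw(tool y) -162.77 xaxis [-0.015 -0.014 -1.   ] F [ 0.1  0.1 -0.3] q [-0.71  0.33  1.98 -0.03  0.83  2.15] op 0.0
```

View pics/z24.png

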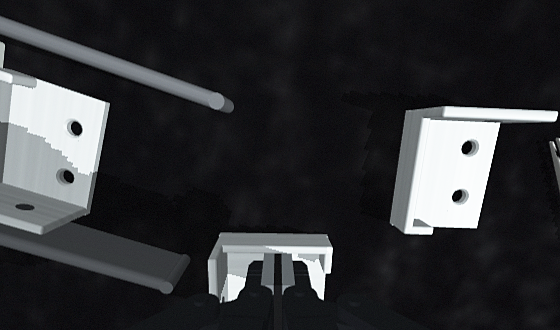

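Request:
{"name": "drive_tool", "arguments": {
  "series": [
    [[0,0,-0.12],[-8,0.3,0.5]],
    [[0,0,-0.14],[-8,0,0]],
    [[0,0,-0.14],[-8,0,0]],
    [[0,0,-0.14],[-8,0,0]]
  ]
}}

```text
time: 16.35
eef_pos: [0.4928, -0.315, -0.0185]
tcp_rot: [-0.66, 0.25, 0.67, 0.23]
contact_force: [-1.1, -0.1, 0.6]
opening: 0.003
```

Run:
```python
from h import *
info()
a=snap("wrist","pics/w22.png")["img"][:,:,::-1]
cv2.imwrite("pics/z25.png",a[0:330])
```

```text
t 16.35 p [ 0.4928 -0.315  -0.0185] yaw(tool y) -129.72 xaxis [-0.023 -0.022 -0.999] F [-1.1 -0.1  0.6] q [-0.73  0.38  1.92 -0.04  0.85  1.57] op 0.0
```

View pics/z25.png

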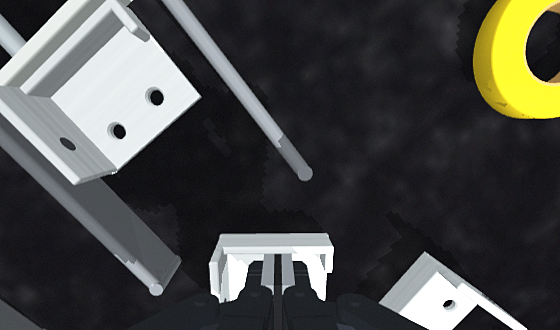

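Request:
{"name": "drive_tool", "arguments": {
  "series": [
    [[0,0,-0.1],[-8,0.6,0.6]],
    [[0,0,-0.1],[-8,0.6,0.6]],
    [[0,0,-0.1],[-8,0,0]],
    [[0,0,-0.1],[-8,0,0]]
  ]
}}

```text
time: 16.8
eef_pos: [0.5102, -0.3266, -0.0187]
tcp_rot: [-0.701, 0.063, 0.71, 0.025]
contact_force: [-1.2, 1.4, 0.9]
opening: 0.001
```

Run:
```python
from h import *
info()
a=snap("wrist","pics/w23.png")["img"][:,:,::-1]
cv2.imwrite("pics/z26.png",a[0:330])
```

```text
t 16.8 p [ 0.5102 -0.3266 -0.0187] yaw(tool y) -97.08 xaxis [-0.017 -0.053 -0.998] F [-1.2  1.4  0.9] q [-0.71  0.4   1.88 -0.07  0.84  1.03] op 0.0
```

View pics/z26.png

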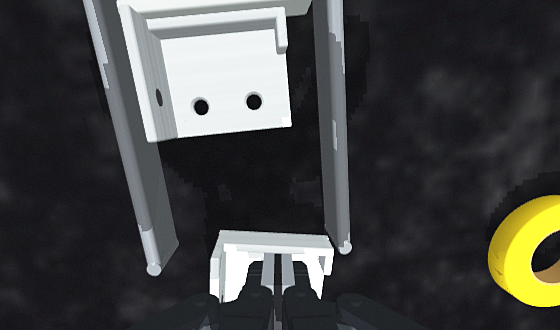

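Run:
```python
from h import *
plan([0.510,-0.310,-0.018],-91)
```

```text
t 16.85 p [ 0.511  -0.3269 -0.0185] yaw(tool y) -96.85 xaxis [-0.016 -0.053 -0.998] F [-0.8 -0.2  0.6] q [-0.71  0.4   1.88 -0.07  0.84  1.02] op 0.0
[[-0.029, -0.332, 0.06], [-5.86, 0.7, -3.12]]
```

Request:
{"name": "drive_tool", "arguments": {
  "series": [
    [[0,-0.08,0.04],[-2,0.3,-1.2]],
    [[0,-0.1,0.02],[-2,0.3,-1.2]],
    [[0,-0.1,0],[-2,0,-0.8]],
    [[0,-0.08,0],[0,0,0]]
  ]
}}

```text
time: 17.25
eef_pos: [0.5092, -0.3094, -0.0191]
tcp_rot: [0.707, -0.01, -0.707, -0.012]
contact_force: [0.2, -1.2, 0.1]
opening: -0.003
```

Run:
```python
from h import *
info()
a=snap("wrist","pics/w24.png")["img"][:,:,::-1]
cv2.imwrite("pics/z27.png",a[0:330])
```

```text
t 17.25 p [ 0.5092 -0.3094 -0.0191] yaw(tool y) -91.8 xaxis [ 0.     0.002 -1.   ] F [ 0.2 -1.2  0.1] q [-0.72  0.39  1.9   0.    0.86  0.88] op -0.0
```

View pics/z27.png

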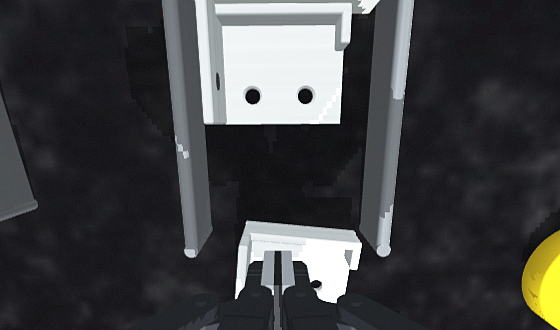

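Request:
{"name": "drive_tool", "arguments": {
  "series": [
    [[0,-0.12,0.02],[0,0,0]],
    [[0,-0.12,0],[0,0,0]],
    [[0,0,0],[0,0,0]]
  ]
}}

```text
time: 17.6
eef_pos: [0.5084, -0.2958, -0.0191]
tcp_rot: [-0.707, 0.012, 0.707, 0.013]
contact_force: [0.2, -0.2, 0.1]
opening: 0.0
```

Run:
```python
from h import *
info()
a=snap("wrist","pics/w25.png")["img"][:,:,::-1]
cv2.imwrite("pics/z28.png",a[0:330])
```

```text
t 17.6 p [ 0.5084 -0.2958 -0.0191] yaw(tool y) -92.09 xaxis [-0.     0.001 -1.   ] F [ 0.2 -0.2  0.1] q [-0.7   0.38  1.91  0.    0.85  0.91] op 0.0
```

View pics/z28.png

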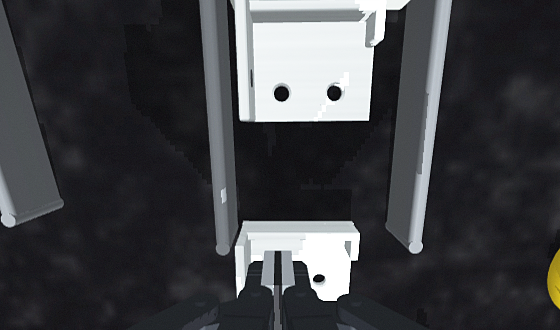

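Run:
```python
from h import *
a=load("pics/w25.npz")["img"][:,:,::-1]
cv2.imwrite("pics/z29.png",cv2.resize(a[190:320,200:430],None,fx=3.4,fy=3.4,interpolation=cv2.INTER_CUBIC))
```

```text
(no output)
```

View pics/z29.png

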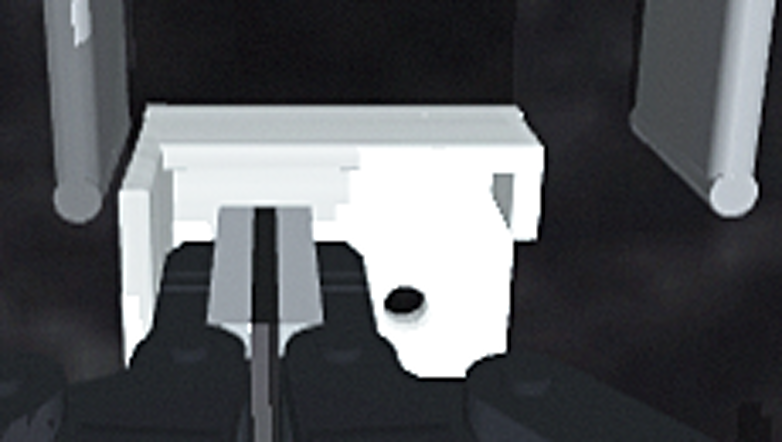

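Request:
{"name": "drive_tool", "arguments": {
  "series": [
    [[0,0.02,-0.16],[0,0,0]],
    [[0,0.03,-0.2],[0,0,0]],
    [[0,0.03,-0.2],[0,0,0]]
  ]
}}

```text
time: 17.95
eef_pos: [0.5368, -0.3006, -0.0193]
tcp_rot: [-0.706, 0.012, 0.708, 0.014]
contact_force: [-0.3, 0.9, 0.6]
opening: 0.002
```

Run:
```python
from h import *
info()
a=snap("wrist","pics/w26.png")["img"][:,:,::-1]
cv2.imwrite("pics/z30.png",a[0:330])
```

```text
t 17.95 p [ 0.5368 -0.3006 -0.0193] yaw(tool y) -92.15 xaxis [-0.002  0.003 -1.   ] F [-0.3  0.9  0.6] q [-0.68  0.43  1.84  0.    0.87  0.93] op 0.0
```

View pics/z30.png

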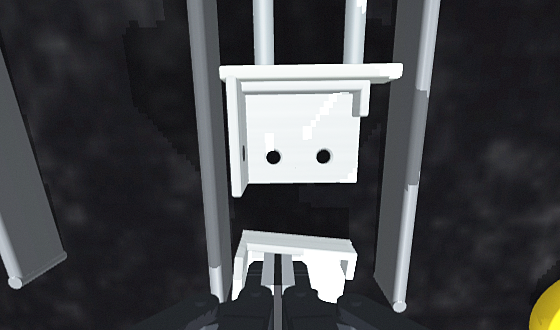

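Request:
{"name": "drive_tool", "arguments": {
  "series": [
    [[0,0,-0.16],[0,0,0]],
    [[0,0,-0.14],[0,0,0]],
    [[0,0,-0.06],[0,0,0]]
  ]
}}

```text
time: 18.3
eef_pos: [0.5589, -0.3024, -0.0191]
tcp_rot: [0.707, -0.013, -0.707, -0.014]
contact_force: [-0.2, -0.2, 0.9]
opening: -0.0
```

Run:
```python
from h import *
info()
a=snap("wrist","pics/w27.png")["img"][:,:,::-1]
cv2.imwrite("pics/z31.png",cv2.resize(a[130:320,160:420],None,fx=3,fy=3,interpolation=cv2.INTER_CUBIC))
```

```text
t 18.3 p [ 0.5589 -0.3024 -0.0191] yaw(tool y) -92.13 xaxis [ 0.     0.001 -1.   ] F [-0.2 -0.2  0.9] q [-0.66  0.46  1.79  0.    0.88  0.95] op -0.0
```

View pics/z31.png

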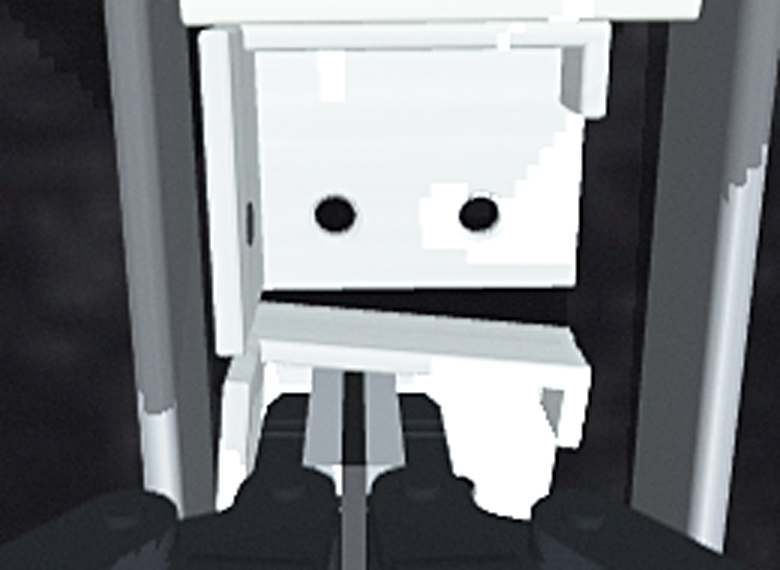

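Request:
{"name": "drive_tool", "arguments": {
  "series": [
    [[0,0.16,0.02],[0,0,0]],
    [[0,0.06,-0.04],[0,0,0]],
    [[0,0,-0.06],[0,0,0]],
    [[0,0,-0.06],[0,0,0]]
  ]
}}

```text
time: 18.75
eef_pos: [0.5645, -0.3144, -0.0194]
tcp_rot: [-0.706, 0.012, 0.708, 0.014]
contact_force: [-9.1, 0.4, 5.2]
opening: -0.006
```

Request:
{"name": "drive_tool", "arguments": {
  "series": [
    [[0,0,-0.04],[0,0,0]],
    [[0,0,-0.04],[0,0,0]]
  ]
}}

```text
time: 18.95
eef_pos: [0.564, -0.3144, -0.0194]
tcp_rot: [-0.702, 0.01, 0.712, 0.014]
contact_force: [-7.8, 0.9, 5.0]
opening: -0.002
```

Run:
```python
from h import *
info()
a=snap("wrist","pics/w28.png")["img"][:,:,::-1]
cv2.imwrite("pics/z32.png",cv2.resize(a[130:320,160:420],None,fx=3,fy=3,interpolation=cv2.INTER_CUBIC))
```

```text
t 18.95 p [ 0.564  -0.3144 -0.0194] yaw(tool y) -92.01 xaxis [-0.015  0.006 -1.   ] F [-7.8  0.9  5. ] q [-0.66  0.49  1.76 -0.01  0.91  0.95] op -0.0
```

View pics/z32.png

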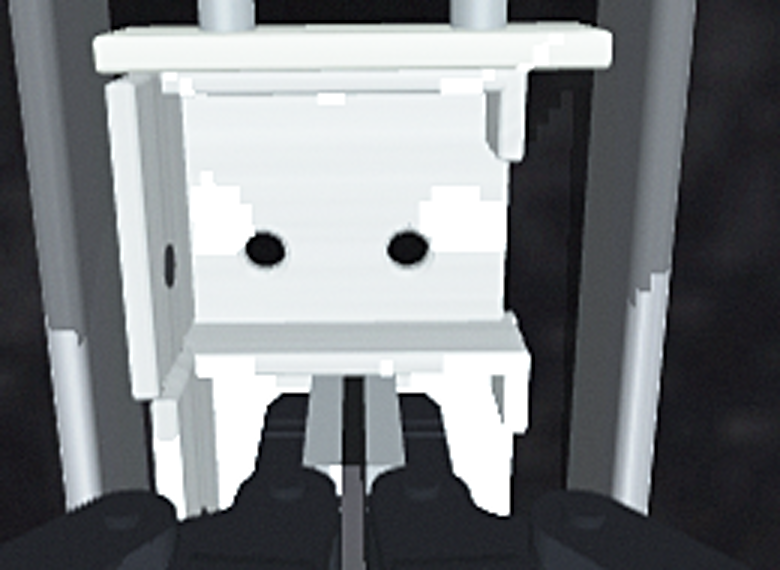

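Request:
{"name": "drive_tool", "arguments": {
  "series": [
    [[0,0,0.12],[0,0.5,0]],
    [[-0.2,0,0.06],[0,0.4,0]],
    [[-0.5,0,0.06],[0,0,0]],
    [[-0.7,0,0.1],[0,0,0]],
    [[-0.9,0,0.2],[0,0,0]]
  ]
}}

```text
time: 19.5
eef_pos: [0.5325, -0.3105, 0.092]
tcp_rot: [-0.705, 0.008, 0.709, 0.018]
contact_force: [-0.6, -0.6, 0.2]
opening: 0.001
```

Run:
```python
from h import *
c=load("pics/wrist1.npz")
for z in(.1,.15,.2): print(z,[ray(c,*p,z).round(3).tolist() for p in((97,50),(100,70),(160,90),(60,22))])
snap("wrist","pics/w29.png");snap("side","pics/s29.png")
plan([0.41,-0.36,0.05],-76)
```

```text
0.1 [[0.539, -0.057], [0.519, -0.057], [0.496, -0.123], [0.568, -0.022]]
0.15 [[0.528, -0.085], [0.51, -0.084], [0.49, -0.142], [0.553, -0.053]]
0.2 [[0.517, -0.112], [0.502, -0.111], [0.485, -0.16], [0.538, -0.085]]
t 19.6 p [ 0.537  -0.3147  0.1009] yaw(tool y) -92.08 xaxis [ 0.007  0.003 -1.   ] F [ 0.1 -0.4  0.1] q [-0.7   0.27  1.79  0.01  1.07  0.91] op 0.0
[[0.332, 0.333, 0.837], [-5.36, -0.14, 0.04]]
[[0.335, 0.254, 0.864], [-5.36, -0.14, 0.04]]
[[0.337, 0.172, 0.883], [-5.36, -0.14, 0.04]]
```

View pics/w29.png

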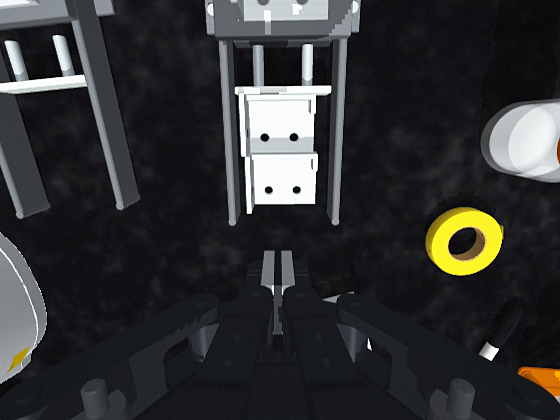

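View pics/s29.png

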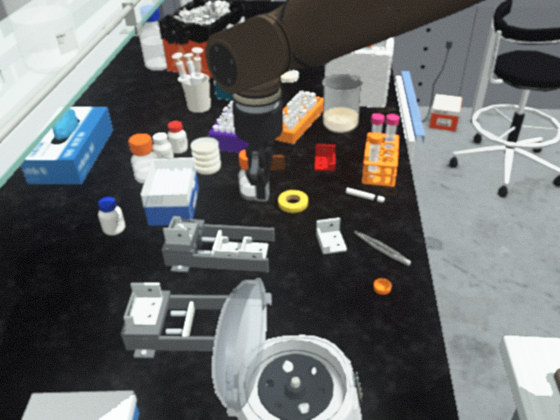

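Run:
```python
from h import *
s=load("pics/side0.npz");c=load("pics/scene0.npz");w=load("pics/wrist1.npz")
P={k:x["camera_matrix"]@np.c_[x["R"],x["t"]] for k,x in(("s",s),("c",c),("w",w))}
def tri(a,pa,b,pb):
    X=cv2.triangulatePoints(P[a],P[b],np.array(pa,float),np.array(pb,float));return (X[:3]/X[3]).ravel().round(3)
print(tri("s",(255,279),"c",(228,78)),tri("s",(264,282),"c",(240,90)))
print(tri("s",(255,279),"w",(97,52)),tri("s",(268,295),"w",(97,62)), tri("w",(97,55),"c",(240,90)))
a=c["img"][:,:,::-1];cv2.imwrite("pics/z33.png",cv2.resize(a[50:200,160:360],None,fx=4,fy=4,interpolation=cv2.INTER_CUBIC))
```

```text
[ 0.505 -0.04   0.22 ] [ 0.51  -0.07   0.192]
[ 0.518 -0.092  0.167] [ 0.504 -0.081  0.151] [ 0.508 -0.111  0.204]
```

View pics/z33.png

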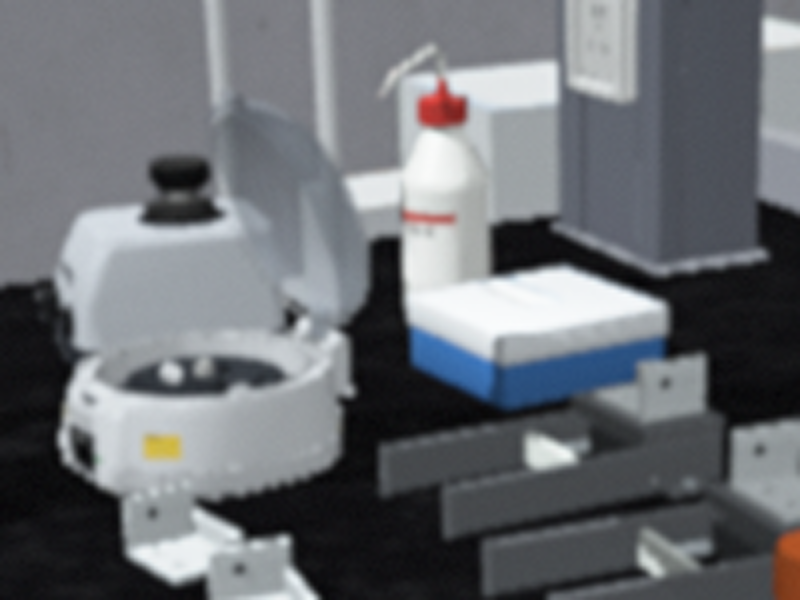

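Run:
```python
from h import *
plan([0.421,-0.358,0.03],-76,step=.04)
```

```text
t 19.6 p [ 0.537  -0.3147  0.1009] yaw(tool y) -92.08 xaxis [ 0.007  0.003 -1.   ] F [ 0.1 -0.4  0.1] q [-0.7   0.27  1.79  0.01  1.07  0.91] op 0.0
[[0.35, 0.238, 0.574], [-4.02, -0.11, 0.03]]
[[0.351, 0.197, 0.589], [-4.02, -0.11, 0.03]]
[[0.352, 0.155, 0.601], [-4.02, -0.11, 0.03]]
[[0.353, 0.113, 0.609], [-4.02, -0.11, 0.03]]
```

Request:
{"name": "drive_tool", "arguments": {
  "series": [
    [[0.1,0.24,0.57],[-4,0,0]],
    [[0.3,0.2,0.59],[-4,0,0]],
    [[0.35,0.15,0.6],[-4,0,0]],
    [[0.3,0.11,0.6],[-4,0,0]],
    [[0,0,0],[0,0,0]]
  ]
}}

```text
time: 20.1
eef_pos: [0.423, -0.3615, 0.0522]
tcp_rot: [0.709, 0.086, -0.694, 0.094]
contact_force: [0.0, 0.6, 0.9]
opening: 0.004
```

Run:
```python
from h import *
plan([0.421,-0.358,0.01],-76)
a=snap("wrist","pics/w30.png")["img"][:,:,::-1]
cv2.imwrite("pics/z34.png",cv2.resize(a[150:330,160:400],None,fx=3.3,fy=3.3,interpolation=cv2.INTER_CUBIC))
```

```text
t 20.1 p [ 0.423  -0.3615  0.0522] yaw(tool y) -75.31 xaxis [ 0.023 -0.008 -1.   ] F [0.  0.6 0.9] q [-0.9   0.19  1.99  0.02  0.94  0.41] op 0.0
[[0.842, -0.09, 0.038], [0.7, -1.14, -0.79]]
```

View pics/z34.png

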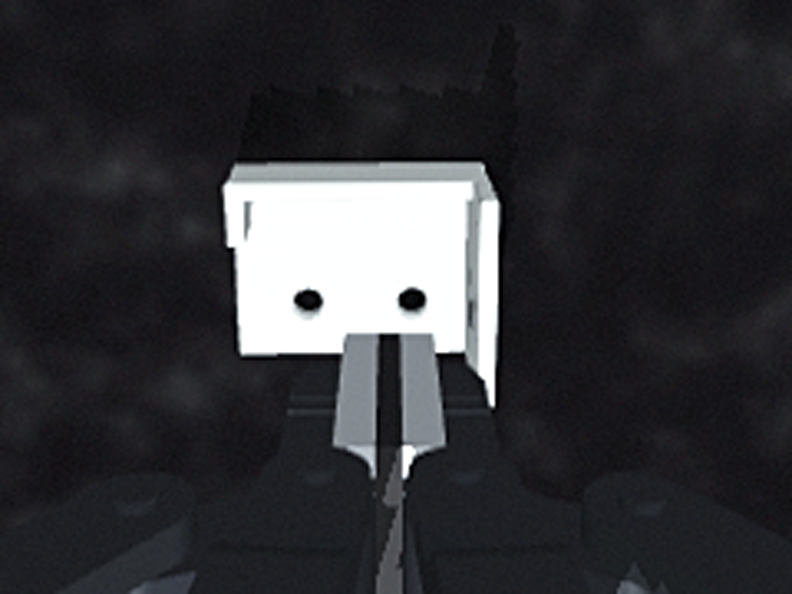

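Request:
{"name": "drive_tool", "arguments": {
  "series": [
    [[0.16,-0.02,0.05],[0.7,-0.6,-0.4]],
    [[0.16,0,0.03],[0,-0.5,-0.4]],
    [[0.16,0,0.02],[0,0,0]],
    [[0.16,0,0.02],[0,0,0]],
    [[0,0,0],[0,0,0]]
  ]
}}

```text
time: 20.65
eef_pos: [0.4233, -0.363, 0.0213]
tcp_rot: [0.704, 0.084, -0.7, 0.088]
contact_force: [1.1, -0.6, 0.3]
opening: -0.001
```

Run:
```python
from h import *
plan([0.421,-0.360,-0.018],-76)
a=snap("wrist","pics/w31.png")["img"][:,:,::-1]
cv2.imwrite("pics/z35.png",cv2.resize(a[150:330,160:400],None,fx=3.3,fy=3.3,interpolation=cv2.INTER_CUBIC))
```

```text
t 20.65 p [ 0.4233 -0.363   0.0213] yaw(tool y) -76.04 xaxis [ 0.006 -0.005 -1.   ] F [ 1.1 -0.6  0.3] q [-0.89  0.25  1.99  0.    0.89  0.43] op -0.0
[[0.785, -0.075, 0.035], [-0.04, -0.28, -0.35]]
```

View pics/z35.png

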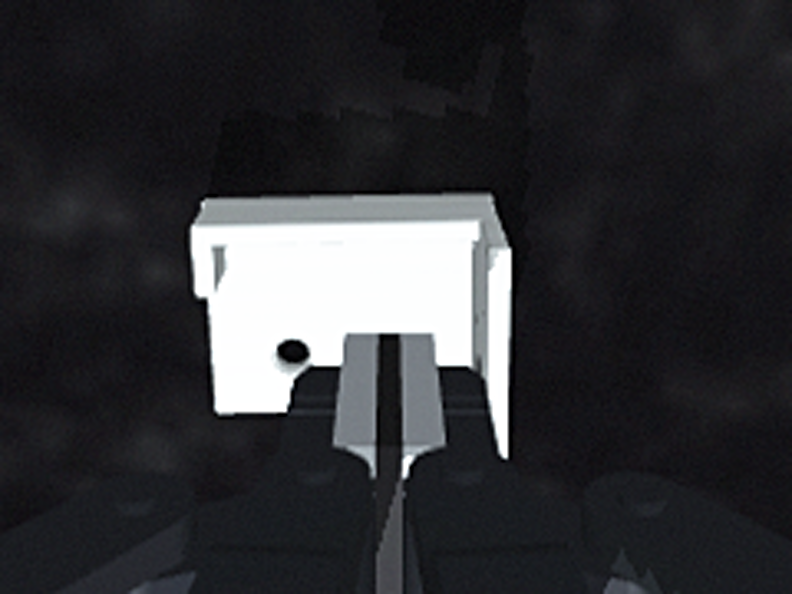

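Request:
{"name": "drive_tool", "arguments": {
  "series": [
    [[0.16,-0.03,0],[0,-0.2,-0.3]],
    [[0.16,-0.03,0],[0,0,0]],
    [[0.16,0,0],[0,0,0]],
    [[0.14,0,0],[0,0,0]],
    [[0.04,0,0],[0,0,0]]
  ]
}}

```text
time: 21.2
eef_pos: [0.4236, -0.3604, -0.0135]
tcp_rot: [0.703, 0.085, -0.701, 0.087]
contact_force: [-0.4, 0.6, 0.7]
opening: -0.002
```

Run:
```python
from h import *
plan([0.421,-0.360,-0.018],-76)
```

```text
t 21.2 p [ 0.4236 -0.3604 -0.0135] yaw(tool y) -76.02 xaxis [ 0.003 -0.002 -1.   ] F [-0.4  0.6  0.7] q [-0.89  0.31  2.    0.    0.83  0.44] op -0.0
[[0.091, -0.02, 0.048], [-0.02, -0.12, -0.13]]
```

Now tow with counter-clockwise turn.

Request:
{"name": "drive_tool", "arguments": {
  "series": [
    [[0.06,0,-0.1],[-3,0,0]],
    [[0.02,0,-0.1],[-8,0,0]],
    [[0,0,-0.1],[-8,0,0]],
    [[0,0,-0.12],[-8,0,0]],
    [[0,0,-0.14],[-8,0,0]]
  ]
}}

```text
time: 21.7
eef_pos: [0.4471, -0.3491, -0.0185]
tcp_rot: [-0.64, -0.299, 0.641, -0.301]
contact_force: [-0.9, -0.2, 0.9]
opening: -0.003
```

Run:
```python
from h import *
info()
a=snap("wrist","pics/w32.png")["img"][:,:,::-1]
cv2.imwrite("pics/z36.png",a[0:330])
```

```text
t 21.7 p [ 0.4471 -0.3491 -0.0185] yaw(tool y) -39.74 xaxis [ 0.    -0.003 -1.   ] F [-0.9 -0.2  0.9] q [-0.84  0.34  1.97 -0.    0.83 -0.15] op -0.0
```

View pics/z36.png

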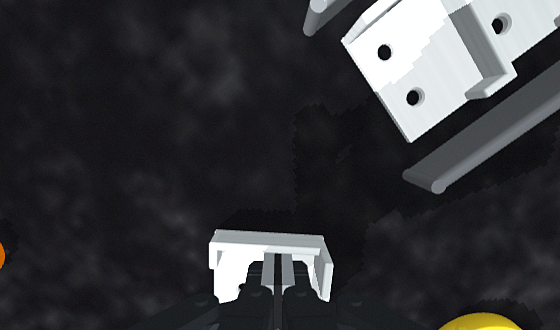

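Request:
{"name": "drive_tool", "arguments": {
  "series": [
    [[0,0,-0.14],[-8,0,0]],
    [[0,0,-0.16],[-8,0,0]],
    [[0,0,-0.2],[-8,0,0]],
    [[0,0,-0.25],[-2,0,0]],
    [[0,0,-0.3],[0,0,0]]
  ]
}}

```text
time: 22.25
eef_pos: [0.4675, -0.3016, -0.0184]
tcp_rot: [-0.554, -0.436, 0.555, -0.441]
contact_force: [-0.5, -1.8, 0.5]
opening: 0.002
```

Run:
```python
from h import *
info()
a=snap("wrist","pics/w33.png")["img"][:,:,::-1]
cv2.imwrite("pics/z37.png",a[0:330])
```

```text
t 22.25 p [ 0.4675 -0.3016 -0.0184] yaw(tool y) -13.35 xaxis [ 0.002 -0.006 -1.   ] F [-0.5 -1.8  0.5] q [-0.75  0.32  2.   -0.    0.82 -0.52] op 0.0
```

View pics/z37.png

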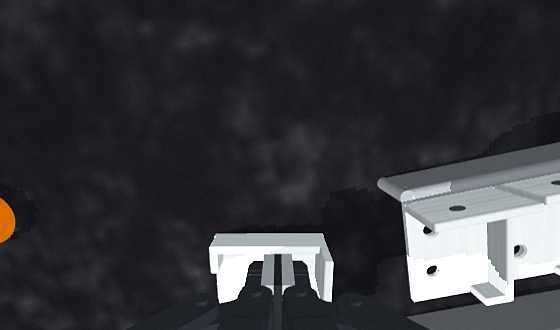

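Request:
{"name": "drive_tool", "arguments": {
  "series": [
    [[0,0,-0.34],[0,0,0]],
    [[0,0,-0.34],[0,0,0]],
    [[0,0,-0.34],[0,0,0]],
    [[0,0,-0.34],[0,0,0]],
    [[0,0,-0.34],[0,0,0]]
  ]
}}

```text
time: 22.8
eef_pos: [0.4881, -0.2132, -0.0186]
tcp_rot: [-0.557, -0.433, 0.558, -0.437]
contact_force: [0.1, -0.8, -0.1]
opening: 0.0
```

Run:
```python
from h import *
info()
a=snap("wrist","pics/w34.png")["img"][:,:,::-1]
cv2.imwrite("pics/z38.png",a[0:330])
```

```text
t 22.8 p [ 0.4881 -0.2132 -0.0186] yaw(tool y) -14.11 xaxis [ 0.002 -0.006 -1.   ] F [ 0.1 -0.8 -0.1] q [-0.6   0.27  2.05 -0.01  0.81 -0.35] op 0.0
```

View pics/z38.png

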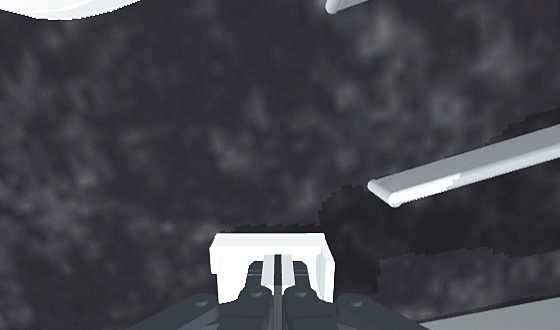

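Request:
{"name": "drive_tool", "arguments": {
  "series": [
    [[0,0,-0.25],[2,0,0]],
    [[0,0,-0.18],[6,0,0]],
    [[0,0,-0.14],[8,0,0]],
    [[0,0,-0.14],[8,0,0]]
  ]
}}

```text
time: 23.25
eef_pos: [0.4992, -0.1759, -0.019]
tcp_rot: [-0.638, -0.302, 0.64, -0.305]
contact_force: [-1.1, -0.4, -0.2]
opening: -0.0
```

Run:
```python
from h import *
info()
a=snap("wrist","pics/w35.png")["img"][:,:,::-1]
cv2.imwrite("pics/z39.png",a[0:330])
```

```text
t 23.25 p [ 0.4992 -0.1759 -0.019 ] yaw(tool y) -39.24 xaxis [-0.    -0.005 -1.   ] F [-1.1 -0.4 -0.2] q [-0.53  0.27  2.06 -0.01  0.81  0.16] op -0.0
```

View pics/z39.png

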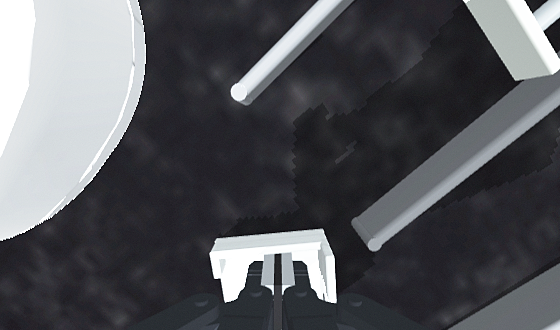

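Request:
{"name": "drive_tool", "arguments": {
  "series": [
    [[0,0,-0.12],[8,0,0]],
    [[0,0,-0.12],[8,0,0]],
    [[0,0,-0.12],[8,0,0]],
    [[0,0,-0.12],[8,0,0]]
  ]
}}

```text
time: 23.7
eef_pos: [0.5166, -0.1605, -0.0194]
tcp_rot: [-0.697, -0.107, 0.7, -0.11]
contact_force: [-0.9, -1.1, 0.3]
opening: 0.001
```

Run:
```python
from h import *
info()
a=snap("wrist","pics/w36.png")["img"][:,:,::-1]
cv2.imwrite("pics/z40.png",a[0:330])
```

```text
t 23.7 p [ 0.5166 -0.1605 -0.0194] yaw(tool y) -72.36 xaxis [-0.003 -0.004 -1.   ] F [-0.9 -1.1  0.3] q [-0.49  0.29  2.03 -0.01  0.82  0.78] op 0.0
```

View pics/z40.png

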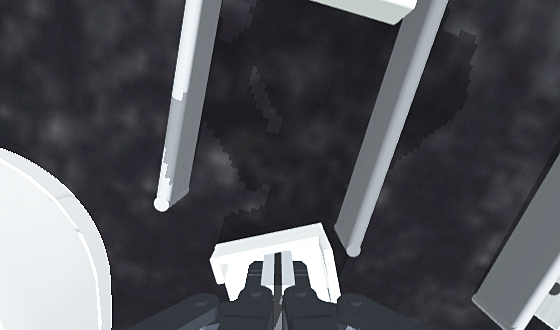

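Request:
{"name": "drive_tool", "arguments": {
  "series": [
    [[0,-0.06,-0.08],[6,0,0]],
    [[0.0,-0.05,-0.12],[5,0,0]],
    [[0,-0.04,-0.16],[4,0,0]]
  ]
}}

```text
time: 24.05
eef_pos: [0.5319, -0.1504, -0.0197]
tcp_rot: [-0.705, -0.014, 0.709, -0.016]
contact_force: [-0.9, -1.0, 1.4]
opening: -0.0
```

Run:
```python
from h import *
info()
a=snap("wrist","pics/w37.png")["img"][:,:,::-1]
cv2.imwrite("pics/z41.png",a[0:330])
```

```text
t 24.05 p [ 0.5319 -0.1504 -0.0197] yaw(tool y) -87.58 xaxis [-0.005 -0.004 -1.   ] F [-0.9 -1.   1.4] q [-0.46  0.32  2.   -0.01  0.83  1.08] op -0.0
```

View pics/z41.png

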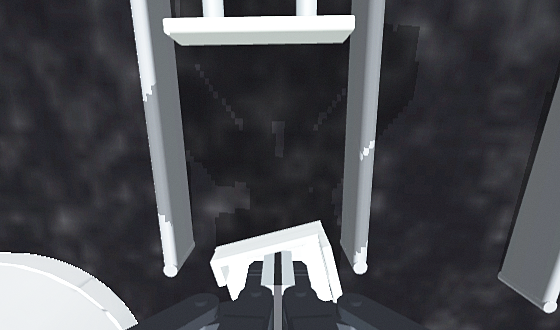

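Request:
{"name": "drive_tool", "arguments": {
  "series": [
    [[-0.03,-0.08,-0.04],[0,0.3,0]],
    [[0,-0.04,-0.2],[0,0,0]],
    [[0,0,-0.2],[0,0,0]],
    [[0,0,-0.2],[0,0,0]]
  ]
}}

```text
time: 24.5
eef_pos: [0.5647, -0.1424, -0.0184]
tcp_rot: [-0.707, -0.016, 0.707, -0.018]
contact_force: [-0.5, -0.1, -0.1]
opening: 0.002
```

Run:
```python
from h import *
info()
c=snap("wrist","pics/w38.png");a=c["img"][:,:,::-1]
cv2.imwrite("pics/z42.png",a[0:330])
```

```text
t 24.5 p [ 0.5647 -0.1424 -0.0184] yaw(tool y) -87.19 xaxis [-0.001 -0.003 -1.   ] F [-0.5 -0.1 -0.1] q [-0.42  0.37  1.93 -0.    0.84  1.1 ] op 0.0
```

View pics/z42.png

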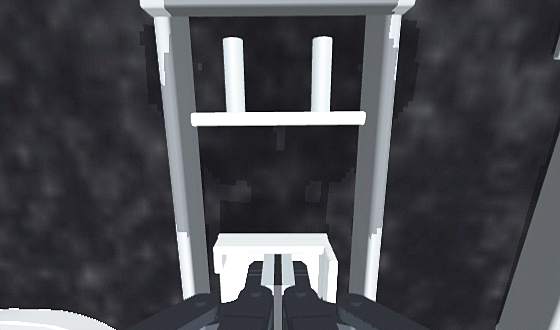

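Request:
{"name": "drive_tool", "arguments": {
  "series": [
    [[0,0.02,-0.2],[0,0,0]],
    [[0,0,-0.2],[0,0,0]],
    [[0,0,-0.2],[0,0,0]],
    [[0,0,-0.16],[0,0,0]]
  ]
}}

```text
time: 24.95
eef_pos: [0.6078, -0.1418, -0.0182]
tcp_rot: [0.707, 0.017, -0.706, 0.019]
contact_force: [-1.3, -0.2, 1.2]
opening: 0.0
```

Run:
```python
from h import *
info()
c=snap("wrist","pics/w39.png");a=c["img"][:,:,::-1]
cv2.imwrite("pics/z43.png",cv2.resize(a[130:310,130:400],None,fx=2.9,fy=2.9,interpolation=cv2.INTER_CUBIC))
```

```text
t 24.95 p [ 0.6078 -0.1418 -0.0182] yaw(tool y) -87.13 xaxis [ 0.001 -0.003 -1.   ] F [-1.3 -0.2  1.2] q [-0.39  0.44  1.83 -0.    0.87  1.13] op 0.0
```

View pics/z43.png

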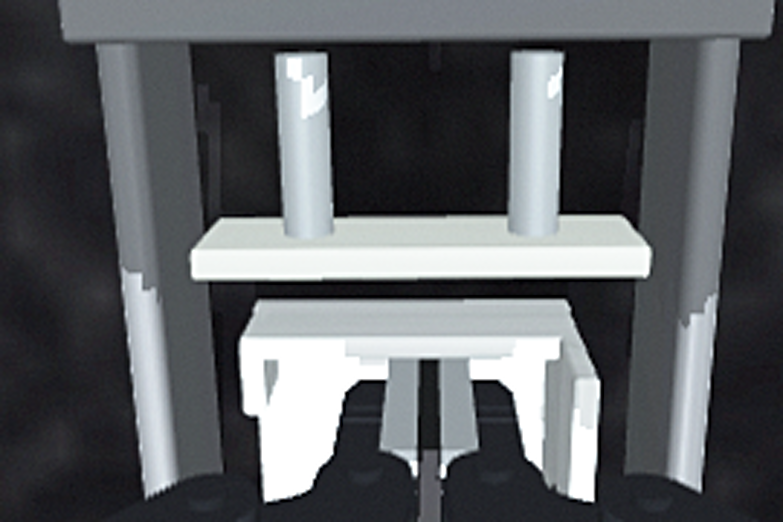

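Request:
{"name": "drive_tool", "arguments": {
  "series": [
    [[0,0,-0.08],[0,0,0]],
    [[0,0,-0.08],[0,0,0]],
    [[0,0,-0.06],[0,0,0]]
  ]
}}

```text
time: 25.3
eef_pos: [0.6202, -0.1412, -0.0181]
tcp_rot: [0.707, 0.017, -0.707, 0.019]
contact_force: [-4.7, -0.7, 2.6]
opening: 0.001
```

Request:
{"name": "drive_tool", "arguments": {
  "series": [
    [[0,0,-0.06],[0,0,0]],
    [[0,0,-0.05],[0,0,0]]
  ]
}}

```text
time: 25.5
eef_pos: [0.623, -0.141, -0.0181]
tcp_rot: [-0.704, -0.017, 0.71, -0.019]
contact_force: [-6.9, -1.1, 4.6]
opening: 0.002
```

Request:
{"name": "drive_tool", "arguments": {
  "series": [
    [[0,0,-0.04],[0,0,0]],
    [[0,0,-0.04],[0,0,0]]
  ]
}}

```text
time: 25.7
eef_pos: [0.624, -0.1409, -0.0181]
tcp_rot: [-0.701, -0.018, 0.713, -0.019]
contact_force: [-5.8, -0.6, 4.7]
opening: 0.001
```

Request:
{"name": "drive_tool", "arguments": {
  "series": [
    [[0,0,-0.06],[0,0.6,0]],
    [[0,0,-0.06],[0,0.6,0]]
  ]
}}

```text
time: 25.9
eef_pos: [0.6275, -0.1407, -0.0182]
tcp_rot: [-0.706, -0.019, 0.707, -0.019]
contact_force: [-4.9, -0.9, 3.0]
opening: -0.001
```

Request:
{"name": "drive_tool", "arguments": {
  "series": [
    [[0,0,-0.06],[0,0.4,0]],
    [[0,0,-0.06],[0,0.4,0]]
  ]
}}

```text
time: 26.1
eef_pos: [0.6299, -0.1405, -0.0183]
tcp_rot: [0.708, 0.02, -0.706, 0.019]
contact_force: [-10.4, -1.2, 7.4]
opening: -0.001
```

Run:
```python
from h import *
info()
c=snap("wrist","pics/w40.png");a=c["img"][:,:,::-1]
cv2.imwrite("pics/z44.png",cv2.resize(a[130:310,130:400],None,fx=2.9,fy=2.9,interpolation=cv2.INTER_CUBIC))
```

```text
t 26.1 p [ 0.6299 -0.1405 -0.0183] yaw(tool y) -86.9 xaxis [ 0.003  0.002 -1.   ] F [-10.4  -1.2   7.4] q [-0.38  0.48  1.77  0.    0.89  1.14] op -0.0
```

View pics/z44.png

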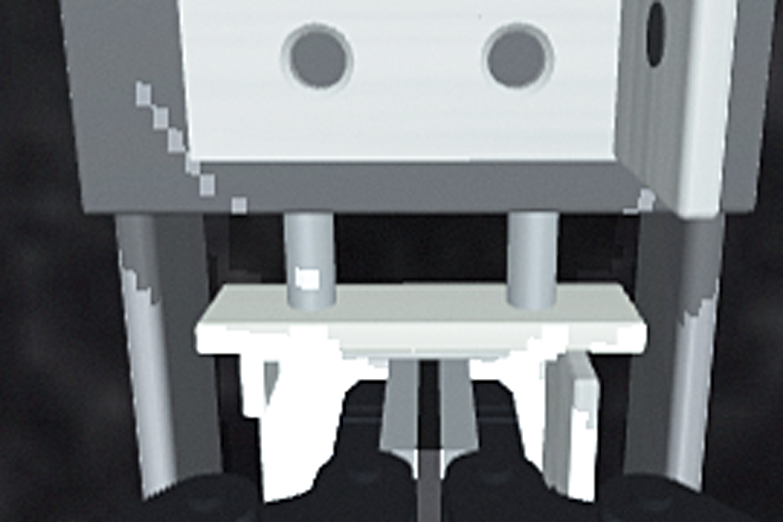

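Request:
{"name": "drive_tool", "arguments": {
  "series": [
    [[0,0,-0.06],[0,0.4,0]]
  ]
}}

```text
time: 26.25
eef_pos: [0.6299, -0.1405, -0.0183]
tcp_rot: [0.708, 0.02, -0.706, 0.018]
contact_force: [-11.8, -1.1, 9.5]
opening: 0.001
```

Request:
{"name": "drive_tool", "arguments": {
  "series": [
    [[0,0,-0.06],[0,0.6,0]]
  ]
}}

```text
time: 26.35
eef_pos: [0.63, -0.1404, -0.0184]
tcp_rot: [0.709, 0.021, -0.705, 0.018]
contact_force: [-9.9, -0.6, 7.3]
opening: -0.002
```

Run:
```python
from h import *
for f,pts in(("w9",[(178,122),(350,125)]),("w14",[(244,177),(334,177)]),("w29",[(237,94),(330,92)]),("w38",[(192,124),(364,123)]),("w29",[(0,92),(87,85)])):
    c=load(f"pics/{f}.npz"); print(f,[ray(c,u,v,.022).round(4).tolist() for u,v in pts])
```

```text
w9 [[0.6147, -0.2817], [0.6128, -0.352]]
w14 [[0.6238, -0.2837], [0.6228, -0.3511]]
w29 [[0.6242, -0.283], [0.623, -0.351]]
w38 [[0.6331, -0.1041], [0.6369, -0.174]]
w29 [[0.6321, -0.1076], [0.6344, -0.1735]]
```

Request:
{"name": "drive_tool", "arguments": {
  "series": [
    [[0,0,0.12],[0,-0.2,0]],
    [[-0.1,0,0.1],[0,0,0]],
    [[-0.4,0,0.06],[0,0,0]],
    [[-0.5,0,0.04],[0,0,0]],
    [[-0.5,0,0],[0,0,0]]
  ]
}}

```text
time: 26.85
eef_pos: [0.6105, -0.1403, 0.0544]
tcp_rot: [-0.706, -0.022, 0.707, -0.016]
contact_force: [0.8, 0.4, -0.4]
opening: 0.002
```

Request:
{"name": "drive_tool", "arguments": {
  "series": [
    [[-0.6,0.3,0.3],[0,0,0]],
    [[-0.6,0.4,0.3],[0,0,0]],
    [[-0.4,0.5,0.2],[0,0,0]],
    [[0,0,0],[0,0,0]]
  ]
}}

```text
time: 27.25
eef_pos: [0.5766, -0.205, 0.1434]
tcp_rot: [0.711, 0.021, -0.702, 0.019]
contact_force: [1.0, -0.2, 0.0]
opening: -0.001
```

Run:
```python
from h import *
info();snap("wrist","pics/w41.png");snap("side","pics/s41.png")
```

```text
t 27.25 p [ 0.5766 -0.205   0.1434] yaw(tool y) -86.75 xaxis [ 0.013  0.002 -1.   ] F [ 1.  -0.2  0. ] q [-0.51  0.2   1.8   0.01  1.14  1.  ] op -0.0
```

View pics/w41.png

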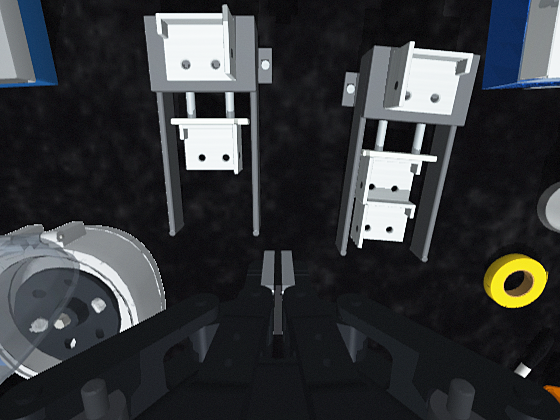

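View pics/s41.png

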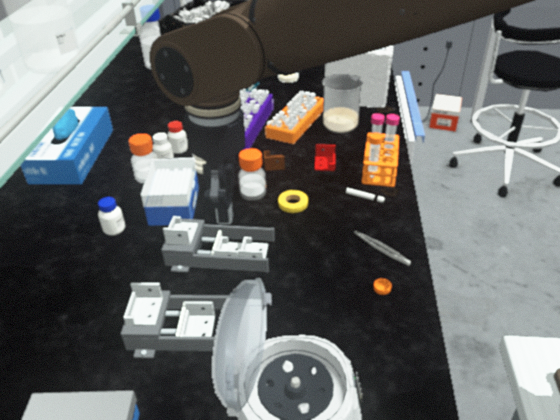

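Run:
```python
from h import *
c=load("pics/w41.npz")
for n,u,v,z in(("Rpad",172,124,.022),("Rpad",247,123,.022),("Lpad",364,155,.022),("Lpad",435,160,.022),("L2 rear flange",358,245,.034),("L2 rear -y",403,242,.004),("mouth",343,254,.03),("mouth",425,260,.03)): print(n,ray(c,u,v,z).round(4))
a=c["img"][:,:,::-1];cv2.imwrite("pics/z45.png",cv2.resize(a[90:280,140:480],None,fx=2.3,fy=2.3,interpolation=cv2.INTER_CUBIC))
```

```text
Rpad [ 0.6425 -0.1043]
Rpad [ 0.6472 -0.1729]
Lpad [ 0.6246 -0.2836]
Lpad [ 0.6237 -0.351 ]
L2 rear flange [ 0.5389 -0.2857]
L2 rear -y [ 0.5338 -0.3426]
mouth [ 0.527  -0.2732]
mouth [ 0.5252 -0.356 ]
```

View pics/z45.png

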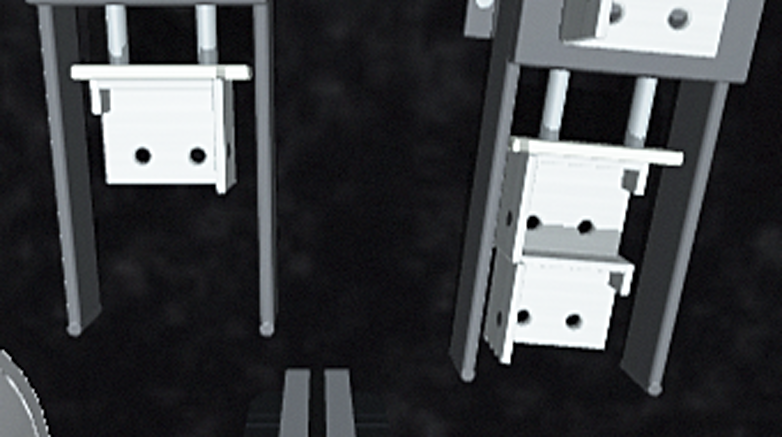

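Run:
```python
from h import *
info(); print(ctrl.sign_off())
```

```text
t 27.35 p [ 0.5754 -0.2019  0.1398] yaw(tool y) -86.67 xaxis [ 0.008  0.006 -1.   ] F [ 1.4  0.  -0.4] q [-0.51  0.2   1.8   0.01  1.14  1.  ] op 0.0
the job is handed in; nothing more can be done
None
```

All three brackets are sorted and the job is handed in, at 27 s on the robot's clock. I towed each one along the bench with the shut fingertips in its pocket. Both left-hand brackets are in the left bay, one behind the other, and the right-hand bracket is in the right bay.

**Pads:** I pushed each pad until the force rose and it stopped moving, then backed off. The peak was about 15 N on the left pad and about 12 N on the right. Pictures before and after show both pads moved about 10 mm, which is full travel.

**Position:** the last pictures show all three brackets flat, each the same hand as its bay's sample. The rear left bracket is about 8 to 12 mm inside the mouth. In the last side view the tape roll, cap, tweezers and bottle look where they started; I did not measure them.

**Disagreements:**
- **Tool height:** the reported height is about 39 mm too low at the shut fingertips, compared with the stated 11 mm tip length. My first tow therefore passed over the first left bracket's lip without touching it. I then felt for the bench surface (about 16 N) and used that height instead.
- **Final push, rear left bracket:** it pressed lightly, about 9 N, on the front one. The left pad did not move.

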